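Make up the shear-vane kit

TASK

Make this field shear-vane kit ready to go out again. Take the red-banded, rejected rod out of its clip and lay it flat in the yellow reject bin, press every good extension rod lying on the bench down into a clip of its own in the black kit tray until the sprung jaw has closed over it, with the rod's middle between the clip's two forks, and seat the torque head fully down on its flat-sided post. Keep the other things on the bench standing where they are.

Things in the scene. Friction and masses are not known exactly. Their poses are not given: they have to be found in the camera images.
- rod_1_mid (a point): centre of a good extension rod (two to four of them; None if absent): bright steel, 16 mm diameter, 160 mm long, 0.2 kg, a dark knurled band in the middle, a dark hexagonal coupling (22 mm across flats, 30 mm long) on each end, 100 mm of bare rod between. x runs along the rod; either end may lead. On the bench it lies on a flat, axis 11 mm up
- rod_2_mid (a point): centre of a good extension rod (two to four of them; None if absent): bright steel, 16 mm diameter, 160 mm long, 0.2 kg, a dark knurled band in the middle, a dark hexagonal coupling (22 mm across flats, 30 mm long) on each end, 100 mm of bare rod between. x runs along the rod; either end may lead. On the bench it lies on a flat, axis 11 mm up
- rod_3_mid (a point): centre of a good extension rod (two to four of them; None if absent): bright steel, 16 mm diameter, 160 mm long, 0.2 kg, a dark knurled band in the middle, a dark hexagonal coupling (22 mm across flats, 30 mm long) on each end, 100 mm of bare rod between. x runs along the rod; either end may lead. On the bench it lies on a flat, axis 11 mm up
- rod_4_mid (a point): centre of a good extension rod (two to four of them; None if absent): bright steel, 16 mm diameter, 160 mm long, 0.2 kg, a dark knurled band in the middle, a dark hexagonal coupling (22 mm across flats, 30 mm long) on each end, 100 mm of bare rod between. x runs along the rod; either end may lead. On the bench it lies on a flat, axis 11 mm up
- bad_rod_mid (a point): centre of the rejected rod: shape and size of the good rods, but with two broad red bands beside its middle; x along the rod. It starts seated in one of the four clips; a straight upward pull of roughly 7 to 10 N takes it out past the jaw
- clip_a_seat (a point): centre of a rod seated in this clip (any rod may go in any clip), 48 mm above the bench; x along the rod, z up. A rod held level along x above y = 0 goes in straight from above: it meets the jaw's nose with its axis about 18 mm above this point, must then be pushed down with roughly 8 to 12 N, and rests with its axis on this point. Neighbouring clips are 58 mm apart
- clip_b_seat (a point): centre of a rod seated in this clip (any rod may go in any clip), 48 mm above the bench; x along the rod, z up. A rod held level along x above y = 0 goes in straight from above: it meets the jaw's nose with its axis about 18 mm above this point, must then be pushed down with roughly 8 to 12 N, and rests with its axis on this point. Neighbouring clips are 58 mm apart
- clip_c_seat (a point): centre of a rod seated in this clip (any rod may go in any clip), 48 mm above the bench; x along the rod, z up. A rod held level along x above y = 0 goes in straight from above: it meets the jaw's nose with its axis about 18 mm above this point, must then be pushed down with roughly 8 to 12 N, and rests with its axis on this point. Neighbouring clips are 58 mm apart
- clip_d_seat (a point): centre of a rod seated in this clip (any rod may go in any clip), 48 mm above the bench; x along the rod, z up. A rod held level along x above y = 0 goes in straight from above: it meets the jaw's nose with its axis about 18 mm above this point, must then be pushed down with roughly 8 to 12 N, and rests with its axis on this point. Neighbouring clips are 58 mm apart
- jaw_a (a joint): swing of the orange jaw of clip a, rad: 0 closed, about 0.15 as a rod passes, at most 0.24; a spring closes it. It hinges on a 6 mm bar along x, 22 mm below the seat and 9 mm to its +y side, and has an arm at each fork; the round noses (10 mm diameter, slippery) are centred 7.7 mm to +y and 11 mm above the seat, overhanging the rod
- jaw_b (a joint): swing of the orange jaw of clip b, rad: 0 closed, about 0.15 as a rod passes, at most 0.24; a spring closes it. It hinges on a 6 mm bar along x, 22 mm below the seat and 9 mm to its +y side, and has an arm at each fork; the round noses (10 mm diameter, slippery) are centred 7.7 mm to +y and 11 mm above the seat, overhanging the rod
- jaw_c (a joint): swing of the orange jaw of clip c, rad: 0 closed, about 0.15 as a rod passes, at most 0.24; a spring closes it. It hinges on a 6 mm bar along x, 22 mm below the seat and 9 mm to its +y side, and has an arm at each fork; the round noses (10 mm diameter, slippery) are centred 7.7 mm to +y and 11 mm above the seat, overhanging the rod
- jaw_d (a joint): swing of the orange jaw of clip d, rad: 0 closed, about 0.15 as a rod passes, at most 0.24; a spring closes it. It hinges on a 6 mm bar along x, 22 mm below the seat and 9 mm to its +y side, and has an arm at each fork; the round noses (10 mm diameter, slippery) are centred 7.7 mm to +y and 11 mm above the seat, overhanging the rod
- head_mid (a point): centre, half-way up, of the torque head standing upright: 64 mm tall, 0.45 kg, z up. From the foot: dark coupling 46 x 46 x 26 mm, with a rectangular socket 16.4 (x) by 24.4 mm (y), 26 mm deep, open below; blue drum 68 mm diameter, 14 mm tall, white dial; on top a black wing grip 20 (x) by 60 (y) by 24 mm tall. Wing and long side of the socket both run along y
- post_home (a point): where head_mid comes when the head is fully home. 32 mm below it is the round aluminium shoulder (22 mm above the bench) it rests on, with a brass flat-sided post 14 (x) by 22 mm (y), 22 mm tall, the top 5 mm tapered to 9 x 17 mm. The head's socket goes over it only with its long side along this y axis (either way round), 1.2 mm clear a side
- tray: black kit tray 236 (x) x 352 (y) x 12 mm, fixed, origin under its centre; clips and post are parallel to it. Each clip has two blue forks 12 mm long, centred 32 mm either side of the seat along x, with 52 mm free for fingers between: a saddle 8 mm below the seat, on the -y side a fixed prong (face 8.3 mm away, flared lip, top 24 mm above the seat), on the +y side the orange jaw
- reject_bin: yellow open bin, 230 (x) x 130 (y) x 35 mm outside, 4 mm walls and floor, fixed, origin at the centre of its underside
- wash_bottle: bystander: white bottle, 60 mm diameter, 170 mm tall, origin at the centre of its base
- tin_1: bystander: aluminium moisture tin, 60 mm diameter, 45 mm tall, origin at the centre of its base
- tin_2: bystander: as tin_1
- jar: bystander: amber jar with a blue cap, 66 mm diameter, 90 mm tall, origin at the centre of its base
- brush: bystander: brush 200 mm long lying along its x axis, origin in its middle on the underside
- spanner: bystander: open-ended spanner 180 mm long lying flat along its x axis, origin in its middle on the underside
Not all that is in view belongs to the job. What is shaped like the part that bears rod_3_mid but pink is not meant.

How it is judged (in metres and radians):
At the end, for the whole second after the job is handed in: each good rod present sits in its own clip (centre within 5 mm across and in height, 15 mm along, 0.09 rad); all jaws closed to 0.04 rad; head centre within 4 mm of post_home, upright to 0.06 rad; red-banded rod flat (10 degrees) on the reject bin floor; all at rest (((x of rod_1_mid in the frame of clip_a_seat between -0.015 and 0.015 m and y of rod_1_mid in the frame of clip_a_seat between -0.005 and 0.005 m and z of rod_1_mid in the frame of clip_a_seat between -0.005 and 0.005 m and angle between the x axis of rod_1_mid and the x axis of clip_a_seat, either way round below 0.09 rad) or (x of rod_1_mid in the frame of clip_b_seat between -0.015 and 0.015 m and y of rod_1_mid in the frame of clip_b_seat between -0.005 and 0.005 m and z of rod_1_mid in the frame of clip_b_seat between -0.005 and 0.005 m and angle between the x axis of rod_1_mid and the x axis of clip_b_seat, either way round below 0.09 rad) or (x of rod_1_mid in the frame of clip_c_seat between -0.015 and 0.015 m and y of rod_1_mid in the frame of clip_c_seat between -0.005 and 0.005 m and z of rod_1_mid in the frame of clip_c_seat between -0.005 and 0.005 m and angle between the x axis of rod_1_mid and the x axis of clip_c_seat, either way round below 0.09 rad) or (x of rod_1_mid in the frame of clip_d_seat between -0.015 and 0.015 m and y of rod_1_mid in the frame of clip_d_seat between -0.005 and 0.005 m and z of rod_1_mid in the frame of clip_d_seat between -0.005 and 0.005 m and angle between the x axis of rod_1_mid and the x axis of clip_d_seat, either way round below 0.09 rad)) and ((x of rod_2_mid in the frame of clip_a_seat between -0.015 and 0.015 m and y of rod_2_mid in the frame of clip_a_seat between -0.005 and 0.005 m and z of rod_2_mid in the frame of clip_a_seat between -0.005 and 0.005 m and angle between the x axis of rod_2_mid and the x axis of clip_a_seat, either way round below 0.09 rad) or (x of rod_2_mid in the frame of clip_b_seat between -0.015 and 0.015 m and y of rod_2_mid in the frame of clip_b_seat between -0.005 and 0.005 m and z of rod_2_mid in the frame of clip_b_seat between -0.005 and 0.005 m and angle between the x axis of rod_2_mid and the x axis of clip_b_seat, either way round below 0.09 rad) or (x of rod_2_mid in the frame of clip_c_seat between -0.015 and 0.015 m and y of rod_2_mid in the frame of clip_c_seat between -0.005 and 0.005 m and z of rod_2_mid in the frame of clip_c_seat between -0.005 and 0.005 m and angle between the x axis of rod_2_mid and the x axis of clip_c_seat, either way round below 0.09 rad) or (x of rod_2_mid in the frame of clip_d_seat between -0.015 and 0.015 m and y of rod_2_mid in the frame of clip_d_seat between -0.005 and 0.005 m and z of rod_2_mid in the frame of clip_d_seat between -0.005 and 0.005 m and angle between the x axis of rod_2_mid and the x axis of clip_d_seat, either way round below 0.09 rad)) and ((x of rod_3_mid in the frame of clip_a_seat between -0.015 and 0.015 m and y of rod_3_mid in the frame of clip_a_seat between -0.005 and 0.005 m and z of rod_3_mid in the frame of clip_a_seat between -0.005 and 0.005 m and angle between the x axis of rod_3_mid and the x axis of clip_a_seat, either way round below 0.09 rad) or (x of rod_3_mid in the frame of clip_b_seat between -0.015 and 0.015 m and y of rod_3_mid in the frame of clip_b_seat between -0.005 and 0.005 m and z of rod_3_mid in the frame of clip_b_seat between -0.005 and 0.005 m and angle between the x axis of rod_3_mid and the x axis of clip_b_seat, either way round below 0.09 rad) or (x of rod_3_mid in the frame of clip_c_seat between -0.015 and 0.015 m and y of rod_3_mid in the frame of clip_c_seat between -0.005 and 0.005 m and z of rod_3_mid in the frame of clip_c_seat between -0.005 and 0.005 m and angle between the x axis of rod_3_mid and the x axis of clip_c_seat, either way round below 0.09 rad) or (x of rod_3_mid in the frame of clip_d_seat between -0.015 and 0.015 m and y of rod_3_mid in the frame of clip_d_seat between -0.005 and 0.005 m and z of rod_3_mid in the frame of clip_d_seat between -0.005 and 0.005 m and angle between the x axis of rod_3_mid and the x axis of clip_d_seat, either way round below 0.09 rad)) and ((x of rod_4_mid in the frame of clip_a_seat between -0.015 and 0.015 m and y of rod_4_mid in the frame of clip_a_seat between -0.005 and 0.005 m and z of rod_4_mid in the frame of clip_a_seat between -0.005 and 0.005 m and angle between the x axis of rod_4_mid and the x axis of clip_a_seat, either way round below 0.09 rad) or (x of rod_4_mid in the frame of clip_b_seat between -0.015 and 0.015 m and y of rod_4_mid in the frame of clip_b_seat between -0.005 and 0.005 m and z of rod_4_mid in the frame of clip_b_seat between -0.005 and 0.005 m and angle between the x axis of rod_4_mid and the x axis of clip_b_seat, either way round below 0.09 rad) or (x of rod_4_mid in the frame of clip_c_seat between -0.015 and 0.015 m and y of rod_4_mid in the frame of clip_c_seat between -0.005 and 0.005 m and z of rod_4_mid in the frame of clip_c_seat between -0.005 and 0.005 m and angle between the x axis of rod_4_mid and the x axis of clip_c_seat, either way round below 0.09 rad) or (x of rod_4_mid in the frame of clip_d_seat between -0.015 and 0.015 m and y of rod_4_mid in the frame of clip_d_seat between -0.005 and 0.005 m and z of rod_4_mid in the frame of clip_d_seat between -0.005 and 0.005 m and angle between the x axis of rod_4_mid and the x axis of clip_d_seat, either way round below 0.09 rad)) and value of joint each of jaw_a, jaw_b, jaw_c, jaw_d below 0.04 rad and distance between head_mid and post_home below 0.004 m and angle between head_mid's own z axis and vertical below 0.06 rad and x of bad_rod_mid in the frame of reject_bin between -0.115 and 0.115 m and y of bad_rod_mid in the frame of reject_bin between -0.065 and 0.065 m and z of bad_rod_mid in the frame of reject_bin below 0.03 m and angle between bad_rod_mid's own x axis and vertical above 1.4 rad and linear speed of each of rod_1, rod_2, rod_3, rod_4, bad_rod, head below 0.02 m/s); the robot touches nothing.
It fails at once if a bystander was pushed more than 60 mm away or knocked over (distance of any of wash_bottle, tin_1, tin_2, jar, brush, spanner from where it was at the start of the episode above 0.06 m or angle between any of wash_bottle, tin_1, tin_2, jar, brush, spanner's own z axis and vertical above 0.6 rad).
Of rod_1, rod_2, rod_3, rod_4 only 2 to 4 are there at a start; the rules pass over those that are not, and their reading is None.
At some moment in a run one of rod_1, rod_2, rod_3, rod_4, head may be knocked a few centimetres aside while the robot is not near it.
It also fails if it takes over 210 s, if anything falls off the work surface, if the arm or the gripper's body presses on something with over 40 N, if the wrist force passes 120 N, or if a joint passes its speed limit or range.

ROBOT

A 6-joint arm with a two-finger parallel gripper is mounted at the origin on the work surface. World frame = base frame: x ahead of the robot, y to its left, z up, the work surface at z = 0. Lengths are in m, angles in degrees, forces in N, time in s.
With the tool pointing down it reaches from about 0.325 to 1 m from the base axis. Payload 5.1 kg.
Tool frame: the origin (TCP) lies on the centre line of the jaws, within the pads' length; the fingertips stand 14 mm ahead of it and the grasp point (between the pads) lies 5 mm behind it; z points along the fingers, y is the line along which they close (so a half turn about z gives the same grasp; the last joint's range is limited). The gripper opens to 85 mm and grips with 20 to 120 N. Pads are 22 mm wide; open, the fingers measure 114 mm over their backs; the gripper's body (76 mm by 85 mm) begins 54 mm behind the grasp point. The pads swing forward as they close: fully open they stand 13 mm farther back than shut.
Start: joints at [-67.815, 7.093, 94.555, -0, 78.352, -4.733], TCP at [0.294, -0.58, 0.245] pointing down, gripper open.
Joint ranges: [-149.61, 149.61], [-58.7, 133.49], [1.44, 155.28], [-77.14, 257.14], [18.33, 153.61], [-166.67, 166.67]. Speed limits (degrees/s): [147.25, 147.25, 180, 180, 180, 180].

INTERFACE

Orientations are given as [roll, pitch, yaw] about the fixed x, y, z axes, in that order (R = Rz(yaw) Ry(pitch) Rx(roll)).
In Python, from plant import sensors, cams, arm gives the robot as it stands.
- The arm moves only by the shell command python3 -m jog 'ROWS' [FORCE]. ROWS is JSON, one flat list of numbers, 5 for each row, row after row: the shift along the tool's x, y, z in m, then the turn about the tool's z in degrees, then the closure, from 0 (fully open) to 1 (shut). A call has exactly 8 rows; each row is the pose to reach, as a shift and turn from the pose commanded when the call began, along the tool's axes at that moment; what a row does not reach only later rows make up. A row lasts 1/10 s, in which the tool goes at most 50 mm and 8.59 degrees, less where a joint would pass 70% of its speed; a pose out of reach is approached as far as the arm can. A call with a gripper value outside its range is refused whole. The fingers move at their own pace and stop on an object; FORCE is the grip in N (left out, the last holds). Time passes only in rows, so rows that repeat a pose let the fingers close, or fill a call up. It gives the time, the measured TCP pose, the force, the opening and the grip force at its end, in the units of the state.
- sensors.observe(): the state, without advancing time (a new reading comes with each control period).
- cams.capture(name): name is "scene" or "top" or "wrist"; returns a dict with "img" (400x640x3 uint8, red, green, blue), "mtx" (3x3 intrinsics, pixels), "dist_coeffs" ([k1, k2, p1, p2, k3] as OpenCV has them; the pictures are not rectified), "rvec" (rotation vector, rad) and "tvec" (3), from world to camera coordinates, as OpenCV has them; the wrist camera has in their place "T_tool_cam" (4x4, takes a point from camera to tool coordinates, whose origin is the TCP and whose axes are the flange's). Camera axes: x right, y down, z forward; pixel columns grow to the right and rows downward; lengths in m; the calibration is good to about 2 mm. A picture is of the moment at which its call begins: read the wrist's pose just before it. There is no depth.
- arm.job_done(): hands the job in; it is judged then, once.
The state is a dict: "t": time; "joint_pos": joint angles; "joint_vel": joint speeds; "joint_efforts": joint torques, N m; "position": TCP position; "orientation": TCP orientation; "wrist_force": force on the tool from outside, world axes, zero at the start; "torque": the same for the moment, N m; "finger_gap": opening from 0.0 (shut) to 1.0 (fully open); "grip_force": force on a finger pad.
Only numpy, scipy, OpenCV 4.12 (cv2) and the standard library are available. Lean on these libraries where they do the work, as an engineer would, in place of code of your own. Each camera call takes 0.05 s, during which the arm holds its last target. There are 200 camera calls.

## Working session

There is one attempt and no reset: what is moved stays moved. The work goes in short steps, Python scripts to look and compute and a shell command to move; the robot and the scene stay as the last step left them, time stands still between calls to the robot, and variables do not carry over. Pictures are saved under pics/ and viewed, at most 14 in all, crops included, and the job is handed in when it is done.

```bash
mkdir -p pics; ls; python3 - <<'E'
from plant import sensors,cams
import cv2,numpy as np
print(sensors.observe())
for n in("scene","top"):
    c=cams.capture(n); cv2.imwrite(f"pics/{n}0.png",c["img"][...,::-1]); print(n,c["mtx"].tolist(),c["dist_coeffs"],c["rvec"],c["tvec"])
E
```

```text
pics
{'t': 0.0, 'joint_pos': array([-6.78154463e+01,  7.13559018e+00,  9.46354162e+01, -5.50713640e-04,
        7.83530610e+01, -4.73185519e+00]), 'joint_vel': array([-0.11943279, -0.07542746, -0.041286  , -0.06204737, -0.01353737,
        0.08115113]), 'joint_efforts': array([ 1.59988499e-04, -4.23609138e+01, -3.65455377e+01,  1.62198864e-05,
        6.83491075e-03, -7.15844237e-06]), 'position': array([ 0.29400203, -0.57903958,  0.24401558]), 'orientation': array([-1.79876311e+02, -9.69734396e-03,  2.69165101e+01]), 'wrist_force': array([-0.07495025,  0.38486959, -0.08101759]), 'torque': array([ 0.02720241,  0.00912442, -0.0436361 ]), 'grip_force': 0.0, 'finger_gap': 1.0022935662265295}
scene [[442.7204700493472, 0.0, 318.612822117252], [0.0, 442.7204700493472, 204.5586772589915], [0.0, 0.0, 1.0]] [-0.01668443  0.          0.          0.          0.        ] [ 2.48181912  0.61602747 -0.1909097 ] [-0.49271415 -0.22505834  1.43522165]
top [[491.3751138086218, 0.0, 318.3514245996736], [0.0, 491.3751138086218, 186.16898445048685], [0.0, 0.0, 1.0]] [-0.05935223  0.          0.          0.          0.        ] [ 2.04177742 -2.1805761   0.2333902 ] [-0.02192607  0.57960825  1.48484839]
```

View pics/top0.png

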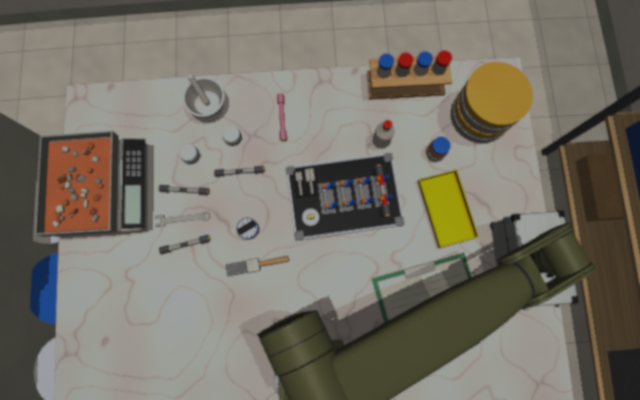

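View pics/scene0.png

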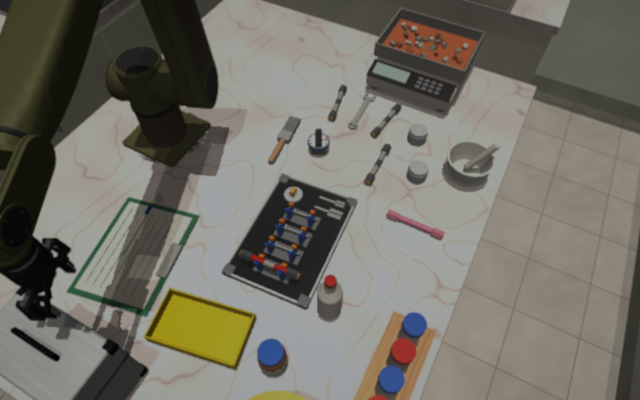

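The top view shows three good rods at about (184,189), (240,171) and (185,244). The head is at (248,228) and the tray at (345,196), with the post at (310,217) and the red-banded rod at (385,188). The bin is at (447,209). The pink bar at (282,117) is a distractor.

```bash
cat > h.py <<'E'
import numpy as np,cv2
from scipy.spatial.transform import Rotation as R
from plant import sensors,cams
def cap(n,save=None):
    s=sensors.observe(); c=cams.capture(n); s2=s
    if n=="wrist":
        T=np.eye(4);T[:3,:3]=R.from_euler('xyz',s['orientation'],degrees=True).as_matrix();T[:3,3]=s['position']
        W=T@c['T_tool_cam']; c['Rwc']=W[:3,:3]; c['o']=W[:3,3]
    else:
        r=cv2.Rodrigues(np.array(c['rvec']))[0]; c['Rwc']=r.T; c['o']=-r.T@np.array(c['tvec']).ravel()
    c['s']=s
    if save: cv2.imwrite(save,c['img'][...,::-1])
    return c
def ray(c,uv,z):
    p=cv2.undistortPoints(np.array(uv,float).reshape(-1,1,2),c['mtx'],c['dist_coeffs']).reshape(-1,2)
    d=np.c_[p,np.ones(len(p))]@c['Rwc'].T
    return (c['o']+d*((z-c['o'][2])/d[:,2])[:,None])
def proj(c,P):
    r=cv2.Rodrigues(c['Rwc'].T)[0]; t=-c['Rwc'].T@c['o']
    return cv2.projectPoints(np.array(P,float).reshape(-1,1,3),r,t,c['mtx'],c['dist_coeffs'])[0].reshape(-1,2)
def plan(x,y,z,yaw=None):
    """shift/turn in tool axes; yaw = world direction of tool y axis mod 180 (line the fingers close along)"""
    s=sensors.observe(); Rm=R.from_euler('xyz',s['orientation'],degrees=True).as_matrix()
    d=Rm.T@(np.array([x,y,z])-s['position']); t=0
    if yaw is not None:
        a=np.degrees(np.arctan2(Rm[1,1],Rm[0,1])); dy=(yaw-a+90)%180-90; t=-dy
    print('t %.1f pos %s shift %s turn %.1f (j6 %.0f)'%(s['t'],np.round(s['position'],4),np.round(d,4),t,s['joint_pos'][5]),'F',np.round(s['wrist_force'],1),'gap %.3f'%s['finger_gap'])
E
python3 - <<'E'
from h import *
c=cap('top')
for n,uv,z in [('rodA',[[162,188],[207,191]],.011),('rodB',[[217,173],[262,169]],.011),('rodC',[[162,249],[208,239]],.011),('head',[[248,228]],.06),('headwing',[[240,232],[256,224]],.06),('tray',[[291,171],[388,158],[400,220],[299,235]],.012),('bad',[[379,166],[386,211]],.048),('post',[[310,217]],.04),('bin',[[419,181],[461,172],[476,238],[438,247]],.035),('bottle',[[387,125]],.17),('jar',[[440,146]],.09),('tins',[[231,131],[190,152]],.045),('brush',[[227,268],[288,259]],.01)]:
    print(n,np.round(ray(c,uv,z)[:,:2],3).tolist())
w=cap('wrist'); print(w['T_tool_cam'],w['mtx'])
E
```

```text
rodA [[0.615, 0.45], [0.596, 0.302]]
rodB [[0.654, 0.268], [0.658, 0.12]]
rodC [[0.416, 0.45], [0.439, 0.302]]
head [[0.459, 0.166]]
headwing [[0.448, 0.192], [0.47, 0.141]]
tray [[0.644, 0.025], [0.667, -0.296], [0.46, -0.315], [0.433, 0.011]]
bad [[0.633, -0.259], [0.486, -0.267]]
post [[0.484, -0.027]]
bin [[0.578, -0.385], [0.599, -0.525], [0.383, -0.546], [0.363, -0.422]]
bottle [[0.728, -0.277]]
jar [[0.675, -0.451]]
tins [[0.784, 0.213], [0.721, 0.348]]
brush [[0.344, 0.244], [0.359, 0.05]]
[[-2.37678987e-04 -9.59845426e-01 -2.80529322e-01  7.20556764e-02]
 [ 9.99999829e-01 -3.77968442e-04  4.45986655e-04 -8.95907795e-04]
 [-5.34109482e-04 -2.80529169e-01  9.59845352e-01 -1.28422878e-01]
 [ 0.00000000e+00  0.00000000e+00  0.00000000e+00  1.00000000e+00]] [[312.10986527   0.         326.29555709]
 [  0.         312.10986527 203.22263933]
 [  0.           0.           1.        ]]
```

```bash
python3 -c "
from h import *
plan(.5,-.14,.25,94)"
```

```text
t 0.2 pos [ 0.2941 -0.5793  0.2445] shift [ 0.3825 -0.2985 -0.005 ] turn 22.9 (j6 -5) F [0.  0.5 0.3] gap 0.999
```

```bash
python3 -m jog '[0.04,-0.03,0,3,0, 0.08,-0.06,0,7,0, 0.12,-0.09,0,11,0, 0.16,-0.12,0,15,0, 0.2,-0.155,-0.005,19,0, 0.24,-0.19,-0.005,23,0, 0.28,-0.22,-0.005,23,0, 0.32,-0.25,-0.005,23,0]' 60
python3 -m jog '[0.04,-0.03,0,0,0, 0.07,-0.05,0,0,0, 0.08,-0.06,0,0,0, 0.08,-0.06,0,0,0, 0.08,-0.06,0,0,0, 0.08,-0.06,0,0,0, 0.08,-0.06,0,0,0, 0.08,-0.06,0,0,0]'
python3 -c "
from h import *
c=cap('wrist')
cv2.imwrite('pics/w1.png',c['img'][...,::-1])
plan(.5,-.14,.25,94)"
```

```text
t: 1.0
position: [0.4638, -0.2157, 0.2504]
orientation: [180.0, -0.0, 3.9]
wrist_force: [0.1, -1.1, -0.6]
finger_gap: 1.004
grip_force: 0.0
t: 1.8
position: [0.5387, -0.1532, 0.2504]
orientation: [180.0, -0.0, 3.8]
wrist_force: [0.4, -0.1, 1.0]
finger_gap: 0.999
grip_force: 0.0
t 1.9 pos [ 0.5388 -0.153   0.2504] shift [-0.0378 -0.0156  0.0004] turn -0.2 (j6 65) F [-0.1 -0.2  0.2] gap 0.999
```

View pics/w1.png

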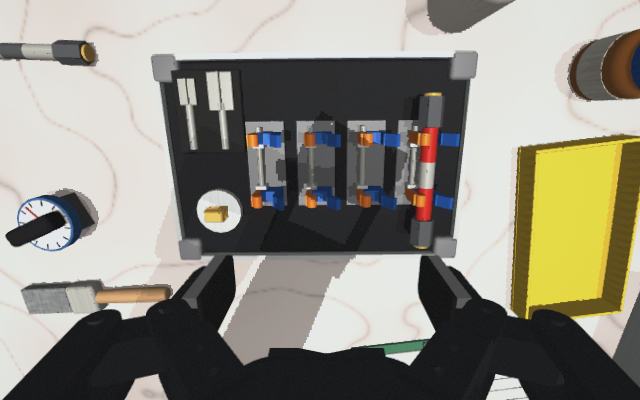

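The wrist view shows the tray upright. The bad rod's red bands run from about (433,120) to (424,220). Orange jaws are on the left (+y) side of each clip, three clips are empty, and the post is at (216,213).

```bash
cat >> h.py <<'E'
def blobs(m,amin=30):
    n,l,st,ce=cv2.connectedComponentsWithStats(m.astype(np.uint8)); 
    return [(int(st[i,4]),ce[i],(l==i)) for i in range(1,n) if st[i,4]>=amin]
def hsv(c): return cv2.cvtColor(c['img'],cv2.COLOR_RGB2HSV)
E
python3 - <<'E'
from h import *
c=cap('wrist'); H=hsv(c);h,s,v=[H[...,i].astype(int) for i in range(3)]
red=((h<4)|(h>175))&(s>180)&(v>80); org=(h>8)&(h<18)&(s>180)&(v>120); blue=(h>100)&(h<125)&(s>150); yel=(h>26)&(h<34)&(s>120)&(v>120)
print('red');[print(a,ce.round(1),np.round(ray(c,ce,.048),4)) for a,ce,_ in blobs(red)]
print('orange');[print(a,ce.round(1),np.round(ray(c,ce,.057),4)) for a,ce,_ in blobs(org)]
print('blue');[print(a,ce.round(1),np.round(ray(c,ce,.072),4)) for a,ce,_ in blobs(blue)]
sh=(s<40)&(v>150); 
for a,ce,m in blobs(sh,300):
    if 190<ce[0]<240 and 180<ce[1]<240: print('shoulder',a,[ (f(m)) for f in (lambda m:(np.where(m)[1].min(),np.where(m)[1].max(),np.where(m)[0].min(),np.where(m)[0].max()),)])
    
m=np.zeros_like(sh);m[190:236,195:245]=1
br=(h>12)&(h<28)&(s>90)&(v>100)&(m>0);print('brass',[(a,ce.round(1),np.round(ray(c,ce,.042),4)) for a,ce,_ in blobs(br)])
for a,ce,mm in blobs((h>20)&(h<36)&(s>120)&(v>60),3000):print('bin',a,cv2.boxPoints(cv2.minAreaRect(np.argwhere(mm)[:,::-1].astype(np.float32))))
print('tray corners .012', ray(c,[[153,54],[476,52],[456,257],[178,258]],.012).round(4))
print('shoulder circ',ray(c,[[195,211],[243,211],[219,189],[219,234]],.022).round(4))
E
python3 -c "
import cv2
i=cv2.imread('pics/w1.png')[80:260,180:470];cv2.imwrite('pics/w1c.png',cv2.resize(i,None,fx=2.7,fy=2.7,interpolation=2))"
```

```text
red
36 [425.9 130. ] [[ 0.5997 -0.2516  0.048 ]]
204 [433.5 144.5] [[ 0.5855 -0.2618  0.048 ]]
116 [424.3 153.3] [[ 0.5757 -0.2536  0.048 ]]
341 [424.9 205.8] [[ 0.5182 -0.2631  0.048 ]]
orange
91 [366.3 139.7] [[ 0.5862 -0.1896  0.057 ]]
100 [424.6 139. ] [[ 0.591  -0.2488  0.057 ]]
42 [249.4 140.6] [[ 0.5774 -0.0711  0.057 ]]
45 [255.4 139.9] [[ 0.5786 -0.0772  0.057 ]]
124 [309.1 139.5] [[ 0.5825 -0.1317  0.057 ]]
112 [256.4 201.9] [[ 0.5129 -0.0786  0.057 ]]
94 [310.7 201.9] [[ 0.5168 -0.1368  0.057 ]]
132 [418.7 199.9] [[ 0.5267 -0.2523  0.057 ]]
78 [366.1 201.1] [[ 0.5217 -0.196   0.057 ]]
blue
244 [636.2  67. ] [[ 0.6725 -0.4335  0.072 ]]
334 [386.3 138.6] [[ 0.5897 -0.2069  0.072 ]]
278 [270.1 138.8] [[ 0.582  -0.0946  0.072 ]]
314 [328.1 138.8] [[ 0.5857 -0.1507  0.072 ]]
271 [448.6 139.2] [[ 0.5933 -0.2675  0.072 ]]
379 [274.2 196.9] [[ 0.524  -0.0999  0.072 ]]
358 [327.5 197.2] [[ 0.5272 -0.1541  0.072 ]]
384 [381.5 197.2] [[ 0.531 -0.209  0.072]]
254 [442.6 200.7] [[ 0.5314 -0.2721  0.072 ]]
213 [ 60.9 215.2] [[0.4891 0.1253 0.072 ]]
shoulder 1084 [(np.int64(197), np.int64(240), np.int64(190), np.int64(232))]
brass [(325, array([215.9, 213.9]), array([[ 0.491 , -0.0292,  0.042 ]]))]
bin 20787 [[510.04138 318.28116]
 [518.5154  130.15836]
 [642.2103  135.7302 ]
 [633.7363  323.853  ]]
tray corners .012 [[ 0.6595  0.0448  0.012 ]
 [ 0.6846 -0.3051  0.012 ]
 [ 0.4421 -0.3271  0.012 ]
 [ 0.4166  0.0328  0.012 ]]
shoulder circ [[ 0.486   0.0029  0.022 ]
 [ 0.4899 -0.055   0.022 ]
 [ 0.5153 -0.0269  0.022 ]
 [ 0.4581 -0.0252  0.022 ]]
```

View pics/w1c.png

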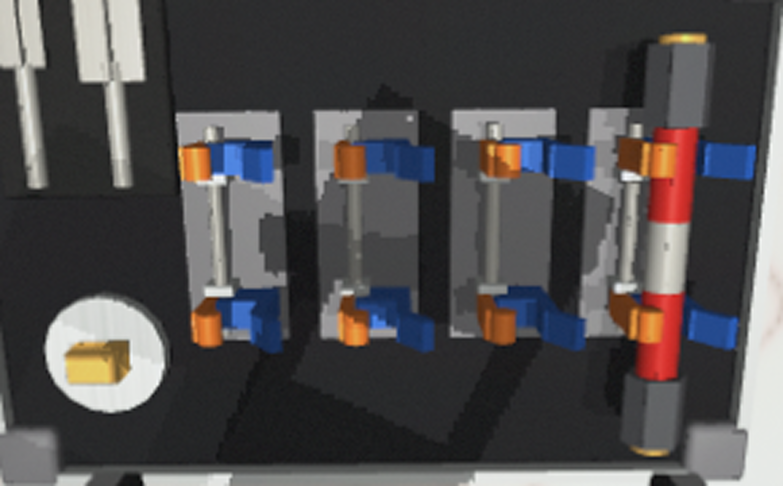

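The crop agrees: the bad rod lies in the right-most clip, with its middle at image (427,176). Noses and tray edges put the seats 58 mm apart at about 4° yaw. I'm going for the bad rod now.

```bash
python3 - <<'E'
from h import *
c=cap('wrist'); print(ray(c,[[427.4,175.6],[428.5,146.7],[424,206]],.048).round(4))
E
python3 -c "
from h import *
plan(.559,-.259,.12,94); plan(.559,-.259,.052,94)"
```

```text
[[ 0.5522 -0.2605  0.048 ]
 [ 0.5829 -0.2568  0.048 ]
 [ 0.518  -0.2621  0.048 ]]
t 1.9 pos [ 0.539  -0.1528  0.2504] shift [0.0128 0.1073 0.1304] turn -0.1 (j6 65) F [0.5 0.7 0.2] gap 1.000
t 1.9 pos [ 0.539  -0.1528  0.2504] shift [0.0128 0.1073 0.1984] turn -0.1 (j6 65) F [0.5 0.7 0.2] gap 1.000
```

```bash
python3 -m jog '[0.004,0.03,0.03,0,0.5, 0.008,0.06,0.06,0,0.5, 0.008,0.09,0.09,0,0.5, 0.008,0.108,0.12,0,0.5, 0.008,0.108,0.13,0,0.5, 0.008,0.108,0.13,0,0.5, 0.008,0.108,0.13,0,0.5, 0.008,0.108,0.13,0,0.5]' 100
python3 -c "
from h import *
c=cap('wrist','pics/w2.png'); plan(.554,-.2595,.052,94)
print(proj(c,[[.554,-.2595,.052],[.554+.05,-.2595+.0035,.048]]))"
```

```text
t: 2.75
position: [0.5558, -0.2593, 0.1226]
orientation: [179.9, -0.2, 4.0]
wrist_force: [0.8, -0.2, 0.1]
finger_gap: 0.5
grip_force: 0.0
t 2.8 pos [ 0.5558 -0.2593  0.1226] shift [-0.002  -0.      0.0706] turn -0.0 (j6 56) F [-0.5 -0.4  0.1] gap 0.499
[[327.78992171 225.2147814 ]
 [327.79500842 150.09490954]]
```

View pics/w2.png

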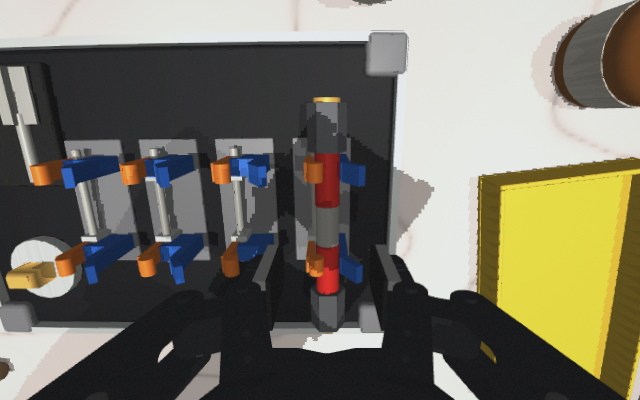

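The rod sits at column 327, with its middle band at (327,225). That matches the prediction, so I'm descending to grip it.

```bash
python3 -m jog '[-0.002,0,0.03,0,0.5, -0.002,0,0.05,0,0.5, -0.002,0,0.065,0,0.5, -0.002,0,0.07,0,0.5, -0.002,0,0.07,0,1, -0.002,0,0.07,0,1, -0.002,0,0.07,0,1, -0.002,0,0.07,0,1]' 100
python3 -m jog '[0,0,0,0,1, 0,0,0,0,1, 0,0,-0.005,0,1, 0,0,-0.01,0,1, 0,0,-0.015,0,1, 0,0,-0.02,0,1, 0,0,-0.03,0,1, 0,0,-0.04,0,1]'
python3 -m jog '[0,0,-0.02,0,1, 0,0,-0.04,0,1, 0,0,-0.07,0,1, 0,0,-0.07,0,1, 0,0,-0.07,0,1, 0,0,-0.07,0,1, 0,0,-0.07,0,1, 0,0,-0.07,0,1]'
python3 -c "
from h import *
c=cap('wrist','pics/w3.png');H=hsv(c);h,s,v=[H[...,i].astype(int) for i in range(3)]
for z in (.2,.04): plan(.481,-.4695,z,97)
for a,ce,mm in blobs((h>20)&(h<36)&(s>120)&(v>60),3000):
  q=cv2.boxPoints(cv2.minAreaRect(np.argwhere(mm)[:,::-1].astype(np.float32)));print(q,ray(c,q,.035))"
```

```text
t: 3.6
position: [0.5536, -0.2601, 0.0518]
orientation: [179.9, -0.1, 3.9]
wrist_force: [-0.6, 0.4, 3.1]
finger_gap: 0.145
grip_force: 97.9
t: 4.4
position: [0.5525, -0.259, 0.091]
orientation: [-179.9, 0.0, 3.9]
wrist_force: [-0.0, -0.7, -1.9]
finger_gap: 0.147
grip_force: 98.4
t: 5.2
position: [0.5519, -0.2592, 0.1587]
orientation: [-179.9, 0.1, 3.9]
wrist_force: [-0.7, 0.5, -1.8]
finger_gap: 0.144
grip_force: 98.4
t 5.2 pos [ 0.552  -0.2593  0.159 ] shift [-0.0853  0.2048 -0.0412] turn -3.1 (j6 56) F [ 0.2  0.4 -2.5] gap 0.147
t 5.2 pos [ 0.552  -0.2593  0.159 ] shift [-0.085   0.205   0.1188] turn -3.1 (j6 56) F [ 0.2  0.4 -2.5] gap 0.147
[[434.31128 352.52563]
 [468.69702 126.56258]
 [634.89197 151.85312]
 [600.5062  377.81616]] [[ 0.40324765 -0.37518375  0.035     ]
 [ 0.62015189 -0.36595394  0.035     ]
 [ 0.61082432 -0.50829156  0.035     ]
 [ 0.37989723 -0.55602319  0.035     ]]
```

View pics/w3.png

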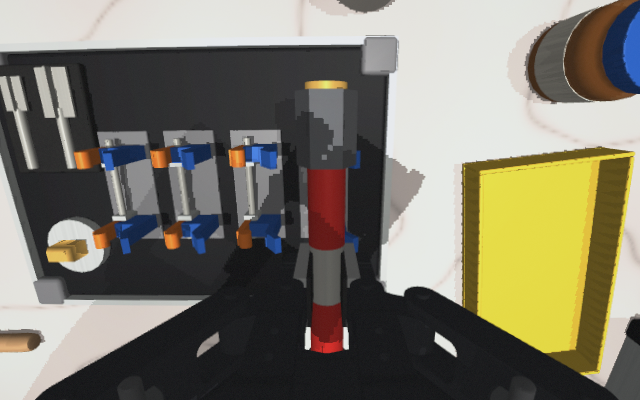

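The rod is gripped and free of the clip. The bin's far rim corners are at (465,163) and (633,150).

```bash
python3 -c "
from h import *
c=cap('wrist')
a,b,d=ray(c,[[465,163],[633,150],[600,374]],.035); print(a,b,d); u=(a-b)/np.linalg.norm(a-b); x=np.array([u[1],-u[0],0]); m=(a+b)/2-.115*x; print(m,np.degrees(np.arctan2(x[1],x[0])))
plan(m[0],m[1],.022,97)
"
```

```text
[ 0.59150882 -0.36881125  0.035     ] [ 0.61237936 -0.50668358  0.035     ] [ 0.38475612 -0.55423952  0.035     ]
[ 0.48823946 -0.45495954  0.035     ] 8.607841960489798
t 5.3 pos [ 0.5522 -0.2594  0.1593] shift [-0.0769  0.1909  0.1372] turn -3.1 (j6 56) F [-0.6  0.  -1.8] gap 0.147
```

```bash
python3 -m jog '[-0.02,0.04,0,-2,1, -0.04,0.08,0,-4,1, -0.06,0.12,0,-4.5,1, -0.08,0.16,0,-4.5,1, -0.081,0.197,0,-4.5,1, -0.081,0.197,0.04,-4.5,1, -0.081,0.197,0.08,-4.5,1, -0.081,0.197,0.1,-4.5,1]'
python3 -m jog '[0,0,0.01,0,1, 0,0,0.02,0,1, 0,0,0.028,0,1, 0,0,0.033,0,1, 0,0,0.035,0,1, 0,0,0.035,0,1, 0,0,0.035,0,0.6, 0,0,0.035,0,0.6]'
python3 -m jog '[0,0,0,0,0.6, 0,0,0,0,0.6, 0,0,-0.02,0,0.6, 0,0,-0.06,0,0.6, 0,0,-0.1,0,0.6, 0,0,-0.14,0,0.6, 0,0,-0.19,0,0.5, 0,0,-0.2,0,0.5]'
python3 -c "
from h import *
cap('scene','pics/s1.png')
c=cap('wrist');plan(.552,.376,.2,70)
for n in (c,):
  H=hsv(c);h,s,v=[H[...,i].astype(int) for i in range(3)]
  red=((h<4)|(h>175))&(s>180)&(v>80);print([(a,ray(c,ce,.015)) for a,ce,_ in blobs(red)])
t=cap('top','pics/t1.png')"
```

```text
t: 6.1
position: [0.4832, -0.4603, 0.0555]
orientation: [-179.7, 0.2, 8.4]
wrist_force: [-0.2, 0.0, -2.3]
finger_gap: 0.143
grip_force: 98.6
t: 6.9
position: [0.4858, -0.4623, 0.0265]
orientation: [179.9, -0.1, 8.4]
wrist_force: [0.1, -0.0, -0.6]
finger_gap: 0.397
grip_force: 0.0
t: 7.7
position: [0.4874, -0.4642, 0.2343]
orientation: [179.4, -0.4, 8.4]
wrist_force: [-0.0, -0.3, 0.8]
finger_gap: 0.501
grip_force: 0.0
t 7.8 pos [ 0.4864 -0.463   0.2295] shift [ 0.1876 -0.8205  0.0254] turn 28.4 (j6 33) F [ 0.2  0.4 -0.8] gap 0.499
[(414, array([[ 0.51692428, -0.45588296,  0.015     ]])), (381, array([[ 0.45206234, -0.46637324,  0.015     ]]))]
```

View pics/s1.png

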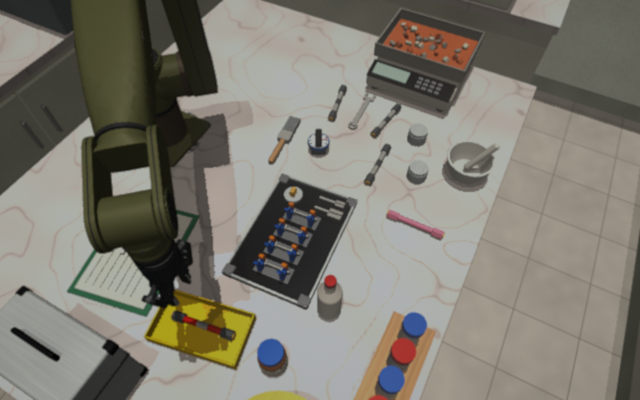

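The red rod lies flat inside the bin at about (205,325), centre (0.4845,-0.461). Next I'll move over the bench rods.

```bash
python3 -c "
from h import *
plan(.55,.27,.28,1)"
```

```text
t 7.8 pos [ 0.4854 -0.4619  0.2262] shift [ 0.1711 -0.7145 -0.0548] turn -82.6 (j6 33) F [-0.1  0.3 -1. ] gap 0.499
```

```bash
python3 -m jog '[0.01,-0.04,-0.02,-8,0.5, 0.02,-0.085,-0.04,-16,0.5, 0.03,-0.13,-0.055,-24,0.5, 0.04,-0.175,-0.055,-32,0.5, 0.052,-0.22,-0.055,-40,0.5, 0.064,-0.265,-0.055,-48,0.5, 0.076,-0.31,-0.055,-56,0.5, 0.087,-0.355,-0.055,-64,0.5]'
python3 -c "
from h import *
plan(.55,.27,.28,1)"
```

```text
t: 8.65
position: [0.5181, -0.0957, 0.2768]
orientation: [-179.7, -0.0, 72.7]
wrist_force: [1.0, 0.6, 0.0]
finger_gap: 0.499
grip_force: 0.0
t 8.7 pos [ 0.5181 -0.0957  0.2768] shift [ 0.3587 -0.0781 -0.0028] turn -18.3 (j6 1) F [1.  0.6 0. ] gap 0.499
```

```bash
python3 -m jog '[0.045,-0.01,0,-6,0.5, 0.09,-0.02,0,-12,0.5, 0.135,-0.03,0,-18,0.5, 0.18,-0.04,0,-18,0.5, 0.225,-0.05,0,-18,0.5, 0.27,-0.06,0,-18,0.5, 0.315,-0.07,0,-18,0.5, 0.355,-0.08,0,-18,0.5]'
python3 -m jog '[0,0,0,0,0.5, 0,0,0,0,0.5, 0,0,0,0,0.5, 0,0,0,0,0.5, 0,0,0,0,0.5, 0,0,0,0,0.5, 0,0,0,0,0.5, 0,0,0,0,0.5]'
python3 - <<'E'
from h import *
c=cap('wrist','pics/w4.png')
np.savez('pics/w4.npz',**{k:c[k] for k in('Rwc','o','mtx','dist_coeffs')})
plan(.656,.194,.02,1)
H=hsv(c);v=H[...,2].astype(int);s=H[...,1].astype(int)
for a,ce,m in blobs((v<95)&(s<70),100):
    if a<3000:
        print(a,ce.round(1),ray(c,ce,.011)[0].round(4))
E
```

```text
t: 9.45
position: [0.549, 0.2666, 0.2765]
orientation: [-179.7, 0.1, 90.5]
wrist_force: [0.7, -0.1, 0.2]
finger_gap: 0.502
grip_force: 0.0
t: 10.25
position: [0.5504, 0.2645, 0.2805]
orientation: [180.0, -0.0, 90.4]
wrist_force: [0.0, -0.1, -0.3]
finger_gap: 0.494
grip_force: 0.0
t 10.3 pos [0.5504 0.2646 0.2805] shift [-0.0714  0.105   0.2605] turn -0.6 (j6 20) F [-0.   0.2  0.2] gap 0.503
1593 [222.   66.8] [0.4263 0.3882 0.011 ]
534 [382.4  12.5] [0.6135 0.4468 0.011 ]
291 [372.   71.8] [0.6044 0.3835 0.011 ]
482 [450.8  97.9] [0.7018 0.355  0.011 ]
1879 [578.1 140.1] [0.872  0.3065 0.011 ]
391 [362.1 126.3] [0.595  0.3203 0.011 ]
1015 [178.3 217.6] [0.3508 0.1989 0.011 ]
588 [481.8 200.8] [0.7585 0.2252 0.011 ]
142 [263.3 218.9] [0.4662 0.1979 0.011 ]
170 [633.5 318. ] [1.0253 0.0394 0.011 ]
731 [  7.4 342.2] [ 0.0466 -0.0125  0.011 ]
```

View pics/w4.png

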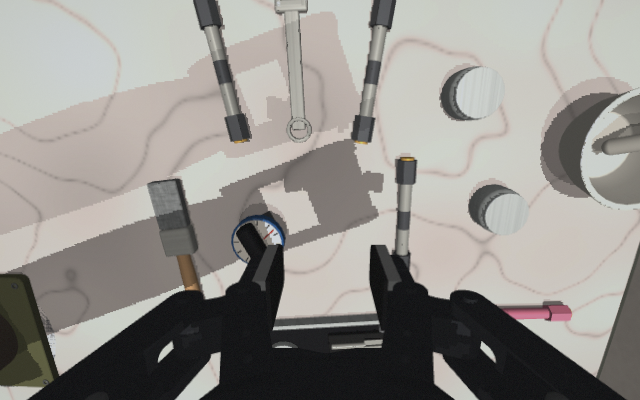

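Rod knurls are at A (372,72), C (222,72) and B (403,217). Rod B is closest to the hand.

```bash
python3 - <<'E'
from h import *
c=dict(np.load('pics/w4.npz'))
for n,p in dict(A=[[382.4,12.5],[372,71.8],[362.1,126.3]],B=[[405.5,170],[403,216],[401,257]],C=[[207,12],[222,72],[238,128]]).items():
    P=ray(c,p,.011);d=P[0]-P[2];print(n,P[:,:2].round(4).tolist(),'finger yaw',np.degrees(np.arctan2(d[1],d[0]))-90)
    x,y=P[1][:2]; plan(x,y,.09,np.degrees(np.arctan2(d[1],d[0]))-90)
E
```

```text
A [[0.6134, 0.4468], [0.6044, 0.3835], [0.5949, 0.3203]] finger yaw -8.31987039521114
t 10.3 pos [0.5504 0.2646 0.2805] shift [0.1185 0.0547 0.1905] turn 8.7 (j6 20) F [-0.   0.2  0.2] gap 0.503
B [[0.6531, 0.2658], [0.6546, 0.2032], [0.6564, 0.1426]] finger yaw 1.550385441973006
t 10.3 pos [0.5504 0.2646 0.2805] shift [-0.0621  0.1037  0.1905] turn -1.1 (j6 20) F [-0.   0.2  0.2] gap 0.503
C [[0.4137, 0.4466], [0.4259, 0.3824], [0.4406, 0.3173]] finger yaw 11.73388804197647
t 10.3 pos [0.5504 0.2646 0.2805] shift [ 0.1187 -0.1237  0.1905] turn -11.3 (j6 20) F [-0.   0.2  0.2] gap 0.503
```

```bash
python3 -m jog '[-0.02,0.035,0.02,-1,0.5, -0.04,0.07,0.05,-1,0.5, -0.062,0.104,0.09,-1,0.5, -0.062,0.104,0.13,-1,0.5, -0.062,0.104,0.17,-1,0.5, -0.062,0.104,0.19,-1,0.5, -0.062,0.104,0.19,-1,0.5, -0.062,0.104,0.19,-1,0.5]'
python3 - <<'E'
from h import *
c=cap('wrist','pics/w5.png');plan(.6548,.2035,.017,1.5)
H=hsv(c);v=H[...,2].astype(int);s=H[...,1].astype(int)
for a,ce,m in blobs((v<95)&(s<70),100):
    if a<6000: print(a,ce.round(1),ray(c,ce,.011)[0].round(4))
E
```

```text
t: 11.1
position: [0.655, 0.2037, 0.0907]
orientation: [180.0, -0.0, 91.4]
wrist_force: [-0.0, -0.4, 0.5]
finger_gap: 0.501
grip_force: 0.0
t 11.2 pos [0.6559 0.2039 0.0923] shift [-0.0004 -0.0014  0.0753] turn -0.1 (j6 11) F [1.  0.4 0.6] gap 0.498
385 [127.2  42.3] [0.5306 0.3149 0.011 ]
2398 [233.6  34.9] [0.5964 0.3199 0.011 ]
1287 [437.7  10.7] [0.7185 0.3361 0.011 ]
468 [ 6.2 43.4] [0.4532 0.314  0.011 ]
158 [94.9 45.4] [0.51  0.313 0.011]
899 [633.4 100.1] [0.8532 0.29   0.011 ]
4554 [326.2 219.5] [0.6553 0.2032 0.011 ]
1583 [473.1 190.2] [0.7562 0.227  0.011 ]
394 [488.7 203.3] [0.7687 0.2179 0.011 ]
1335 [ 89.4 233.4] [0.4837 0.1881 0.011 ]
3863 [ 23.8 281.7] [0.4233 0.1464 0.011 ]
```

```bash
python3 -m jog '[0,-0.001,0.03,0,0.5, 0,-0.001,0.055,0,0.5, 0,-0.001,0.07,0,0.5, 0,-0.001,0.074,0,0.5, 0,-0.001,0.074,0,0.5, 0,-0.001,0.074,0,1, 0,-0.001,0.074,0,1, 0,-0.001,0.074,0,1]' 110
python3 -m jog '[0,0,0,0,1, 0,0,0,0,1, 0,0,-0.01,0,1, 0,0,-0.03,0,1, 0,0,-0.07,0,1, 0,0,-0.11,0,1, 0,0,-0.15,0,1, 0,0,-0.15,0,1]'
python3 - <<'E'
from h import *
plan(.5595,-.259,.14,94)
E
```

```text
t: 11.95
position: [0.6551, 0.2038, 0.0187]
orientation: [179.8, -0.0, 91.4]
wrist_force: [-1.8, -0.0, 6.0]
finger_gap: 0.14
grip_force: 107.8
t: 12.75
position: [0.6577, 0.2044, 0.1753]
orientation: [179.2, -0.2, 91.4]
wrist_force: [0.9, -0.6, -1.5]
finger_gap: 0.135
grip_force: 108.0
t 12.8 pos [0.6577 0.2044 0.1753] shift [-0.461  -0.1101  0.0325] turn 87.4 (j6 11) F [ 0.9 -0.6 -1.5] gap 0.135
```

```bash
python3 -m jog '[-0.04,-0.01,-0.01,8,1, -0.085,-0.02,-0.02,16,1, -0.13,-0.03,-0.02,24,1, -0.175,-0.042,-0.02,32,1, -0.22,-0.053,-0.02,40,1, -0.265,-0.064,-0.02,48,1, -0.31,-0.075,-0.02,56,1, -0.355,-0.085,-0.02,64,1]'
python3 -c "
from h import *
plan(.5595,-.259,.14,94)"
```

```text
t: 13.55
position: [0.5761, -0.1549, 0.1851]
orientation: [-179.9, 0.1, 27.1]
wrist_force: [1.0, 0.4, -2.4]
finger_gap: 0.139
grip_force: 107.9
t 13.6 pos [ 0.5761 -0.1549  0.1851] shift [-0.0621  0.0852  0.045 ] turn 23.1 (j6 43) F [ 1.   0.4 -2.4] gap 0.139
```

```bash
python3 -m jog '[-0.02,0.02,0,8,1, -0.04,0.04,0,16,1, -0.062,0.085,0,23,1, -0.062,0.085,0.02,23,1, -0.062,0.085,0.04,23,1, -0.062,0.085,0.045,23,1, -0.062,0.085,0.045,23,1, -0.062,0.085,0.045,23,1]'
python3 -c "
from h import *
c=cap('wrist','pics/w6.png');plan(.5595,-.259,.09,94)
H=hsv(c);v=H[...,2].astype(int);s=H[...,1].astype(int);h=H[...,0].astype(int)
print('org');[print(a,ce.round(1),ray(c,ce,.057)[0].round(4)) for a,ce,_ in blobs((h>8)&(h<18)&(s>180)&(v>80),60)]"
```

```text
t: 14.35
position: [0.562, -0.2573, 0.1418]
orientation: [180.0, -0.0, 4.4]
wrist_force: [-0.4, -0.3, -2.2]
finger_gap: 0.141
grip_force: 108.4
t 14.4 pos [ 0.5623 -0.2574  0.1424] shift [-0.003   0.0013  0.0524] turn 0.4 (j6 56) F [ 0.2  1.1 -2.4] gap 0.141
org
374 [152.8 173.3] [ 0.5836 -0.1332  0.057 ]
311 [233.  173.4] [ 0.5878 -0.1893  0.057 ]
425 [ 74.4 173.4] [ 0.5794 -0.0772  0.057 ]
452 [ 91.9 254.4] [ 0.5172 -0.0813  0.057 ]
403 [165.  255.6] [ 0.5209 -0.1375  0.057 ]
374 [240.1 256.3] [ 0.5249 -0.1942  0.057 ]
```

View pics/w6.png

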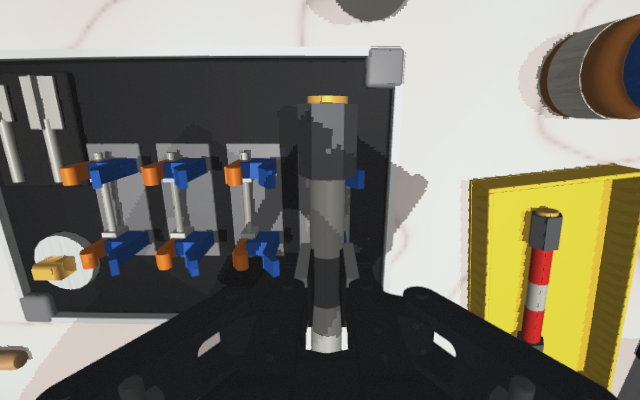

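Rod B is held at its knurl (327,283), level and in line over clip d. Pressing it in.

```bash
python3 -m jog '[-0.0025,0.0013,0.02,0.5,1, -0.0025,0.0013,0.04,0.5,1, -0.0025,0.0013,0.055,0.5,1, -0.0025,0.0013,0.063,0.5,1, -0.0025,0.0013,0.068,0.5,1, -0.0025,0.0013,0.068,0.5,1, -0.0025,0.0013,0.068,0.5,1, -0.0025,0.0013,0.068,0.5,1]'
python3 -c "
from h import *
plan(.5595,-.259,.055,94)"
python3 -m jog '[0,0,0.003,0,1, 0,0,0.006,0,1, 0,0,0.009,0,1, 0,0,0.012,0,1, 0,0,0.015,0,1, 0,0,0.018,0,1, 0,0,0.019,0,1, 0,0,0.019,0,1]'
python3 -c "
from h import *
plan(.5595,-.259,.055,94)"
```

```text
t: 15.2
position: [0.56, -0.2596, 0.0744]
orientation: [179.9, -0.1, 3.9]
wrist_force: [-0.2, -2.6, -0.7]
finger_gap: 0.135
grip_force: 108.5
t 15.2 pos [ 0.56   -0.2596  0.0744] shift [-0.0005 -0.0006  0.0194] turn -0.1 (j6 56) F [-0.2 -2.6 -0.7] gap 0.135
t: 16.0
position: [0.5586, -0.2584, 0.0555]
orientation: [-179.9, 0.2, 3.9]
wrist_force: [-6.4, -0.3, 8.4]
finger_gap: 0.137
grip_force: 110.0
t 16.0 pos [ 0.5586 -0.2584  0.0555] shift [0.0008 0.0007 0.0005] turn -0.1 (j6 56) F [-6.4 -0.3  8.4] gap 0.137
```

```bash
python3 -m jog '[0,0,0.001,0,1, 0,0,0.001,0,1, 0,0,0.001,0,1, 0,0,0,0,1, 0,0,0,0,0.72, 0,0,0,0,0.65, 0,0,0,0,0.65, 0,0,0,0,0.65]'
python3 -m jog '[0,0,-0.02,0,0.65, 0,0,-0.04,0,0.65, 0,0,-0.08,0,0.65, 0,0,-0.12,0,0.6, 0,0,-0.12,0,0.5, 0,0,-0.12,0,0.5, 0,0,-0.12,0,0.5, 0,0,-0.12,0,0.5]'
python3 -c "
from h import *
c=cap('wrist'); i=c['img'][80:380,180:480,::-1]; cv2.imwrite('pics/w7.png',cv2.resize(i,None,fx=2,fy=2))
plan(.6044,.3835,.2,-8.3);print(proj(c,[[.5595,-.259,.048],[.5914,-.2568,.048],[.5276,-.2612,.048]])-[180,80])"
```

```text
t: 16.8
position: [0.5594, -0.2587, 0.0541]
orientation: [-180.0, 0.0, 3.9]
wrist_force: [-0.5, -0.8, 0.2]
finger_gap: 0.347
grip_force: 0.0
t: 17.6
position: [0.5583, -0.2584, 0.172]
orientation: [-179.9, 0.2, 3.9]
wrist_force: [0.5, -0.6, 0.0]
finger_gap: 0.5
grip_force: 0.0
t 17.6 pos [ 0.5584 -0.2584  0.1722] shift [ 0.0897 -0.6373 -0.0268] turn -77.8 (j6 56) F [0.  0.7 0.1] gap 0.501
[[148.68213018 119.06548072]
 [148.7386409   81.09347955]
 [148.62779978 154.50953004]]
```

View pics/w7.png

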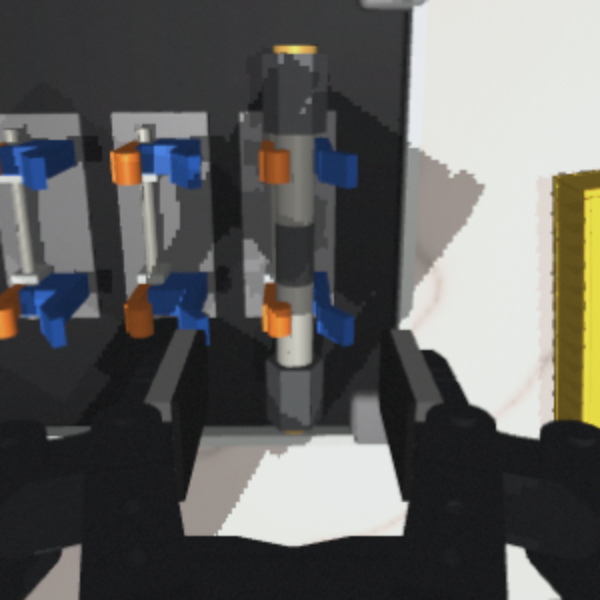

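Rod B is seated: its knurl (294,254 in the crop) lies between the forks and both orange noses have closed over it. It sits about 6 mm low in x, which is within tolerance. Next is rod A.

```bash
python3 -m jog '[0.005,-0.045,-0.02,-8,0.5, 0.01,-0.09,-0.03,-16,0.5, 0.018,-0.135,-0.03,-24,0.5, 0.025,-0.18,-0.03,-32,0.5, 0.032,-0.225,-0.03,-40,0.5, 0.038,-0.27,-0.03,-48,0.5, 0.044,-0.315,-0.03,-56,0.5, 0.05,-0.36,-0.03,-64,0.5]'
python3 -c "
from h import *
plan(.6044,.3835,.2,-8.3)"
```

```text
t: 18.45
position: [0.5839, 0.1054, 0.2031]
orientation: [-179.9, 0.0, 68.2]
wrist_force: [0.6, -0.1, -0.6]
finger_gap: 0.5
grip_force: 0.0
t 18.4 pos [0.5839 0.1054 0.2031] shift [ 0.2659 -0.084   0.003 ] turn -13.5 (j6 27) F [ 0.6 -0.1 -0.6] gap 0.500
```

```bash
python3 -m jog '[0.045,-0.013,0,-6,0.5, 0.09,-0.027,0,-13,0.5, 0.135,-0.04,0,-13.5,0.5, 0.18,-0.054,0,-13.5,0.5, 0.22,-0.068,0,-13.5,0.5, 0.25,-0.084,0,-13.5,0.5, 0.26,-0.084,0.05,-13.5,0.5, 0.26,-0.084,0.1,-13.5,0.5]'
python3 -m jog '[0,0,0,0,0.5, 0,0,0,0,0.5, 0,0,0,0,0.5, 0,0,0,0,0.5, 0,0,0,0,0.5, 0,0,0,0,0.5, 0,0,0,0,0.5, 0,0,0,0,0.5]'
cat > m.py <<'E'
from h import *
import sys
x,y,yaw=map(float,sys.argv[1:4])
c=cap('wrist',sys.argv[4]);plan(x,y,.017,yaw);print('expected px',proj(c,[[x,y,.011]]).round(1))
H=hsv(c);v=H[...,2].astype(int);s=H[...,1].astype(int)
for a,ce,m in blobs((v<95)&(s<70),100):
    P=ray(c,ce,.011)[0]
    if a<6000 and np.hypot(P[0]-x,P[1]-y)<.14: print(a,ce.round(1),P.round(4))
E
python3 m.py .6044 .3835 -8.3 pics/w8.png
```

```text
t: 19.25
position: [0.6054, 0.3789, 0.1057]
orientation: [179.8, -0.2, 81.6]
wrist_force: [0.5, -0.5, -0.7]
finger_gap: 0.497
grip_force: 0.0
t: 20.05
position: [0.6045, 0.3761, 0.1056]
orientation: [180.0, -0.0, 81.4]
wrist_force: [-0.1, 0.1, -0.4]
finger_gap: 0.501
grip_force: 0.0
t 20.1 pos [0.6044 0.3761 0.1054] shift [ 0.0073 -0.0011  0.0884] turn -0.3 (j6 36) F [-0.   0.6  0.2] gap 0.499
expected px [[324.4 203. ]]
971 [324.  115.4] [0.6136 0.4458 0.011 ]
3191 [325.6 229.1] [0.6022 0.3629 0.011 ]
105 [349.7 166.9] [0.6265 0.4075 0.011 ]
1311 [460.6 196.7] [0.7053 0.3732 0.011 ]
268 [469.5 213. ] [0.7117 0.3593 0.011 ]
```

View pics/w8.png

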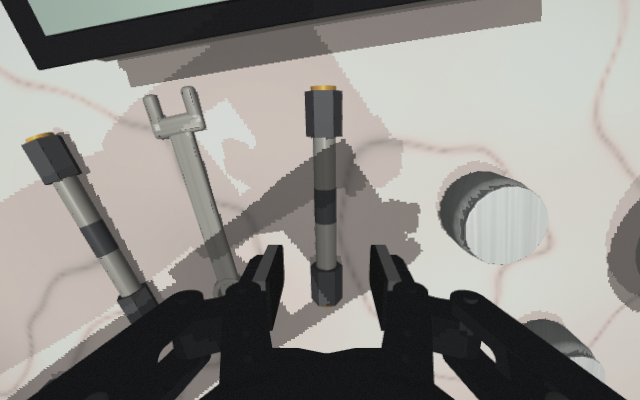

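Knurl A is at (325,207), centred between the fingers. Gripping it.

```bash
python3 -m jog '[0.004,-0.001,0.03,0,0.5, 0.004,-0.001,0.055,0,0.5, 0.004,-0.001,0.075,0,0.5, 0.004,-0.001,0.087,0,0.5, 0.004,-0.001,0.088,0,0.5, 0.004,-0.001,0.088,0,1, 0.004,-0.001,0.088,0,1, 0.004,-0.001,0.088,0,1]' 110
python3 -m jog '[0,0,0,0,1, 0,0,0,0,1, 0,0,-0.01,0,1, 0,0,-0.03,0,1, 0,0,-0.07,0,1, 0,0,-0.11,0,1, 0,0,-0.15,0,1, 0,0,-0.17,0,1]'
python3 - <<'E'
from h import *
plan(.5555,-.201,.14,94)
E
```

```text
t: 20.9
position: [0.6052, 0.3808, 0.0194]
orientation: [179.9, -0.1, 81.4]
wrist_force: [-1.0, 0.1, 2.5]
finger_gap: 0.139
grip_force: 107.8
t: 21.7
position: [0.6056, 0.3811, 0.194]
orientation: [179.6, -0.3, 81.4]
wrist_force: [0.7, 0.4, -1.0]
finger_gap: 0.133
grip_force: 107.9
t 21.7 pos [0.6056 0.3811 0.194 ] shift [-0.5833  0.037   0.0516] turn 77.4 (j6 36) F [ 0.7  0.4 -1. ] gap 0.133
```

```bash
python3 -m jog '[-0.045,0.003,0,8,1, -0.09,0.006,0,16,1, -0.135,0.009,0,24,1, -0.18,0.012,0,32,1, -0.225,0.015,0,40,1, -0.27,0.018,0,48,1, -0.315,0.021,0,56,1, -0.36,0.024,0,64,1]'
python3 -c "
from h import *
plan(.5585,-.201,.14,94)"
```

```text
t: 22.5
position: [0.5735, 0.019, 0.1885]
orientation: [180.0, -0.1, 17.1]
wrist_force: [-0.2, -0.7, -2.6]
finger_gap: 0.133
grip_force: 107.9
t 22.5 pos [0.5735 0.019  0.1885] shift [-0.0791  0.2058  0.0485] turn 13.1 (j6 69) F [-0.2 -0.7 -2.6] gap 0.133
```

```bash
python3 -m jog '[-0.02,0.04,0,7,1, -0.035,0.085,0,13,1, -0.05,0.13,0,13,1, -0.065,0.17,0,13,1, -0.079,0.206,0,13,1, -0.079,0.206,0.02,13,1, -0.079,0.206,0.045,13,1, -0.079,0.206,0.045,13,1]'
python3 -m jog '[0,0,0,0,1, 0,0,0,0,1, 0,0,0,0,1, 0,0,0,0,1, 0,0,0,0,1, 0,0,0,0,1, 0,0,0,0,1, 0,0,0,0,1]'
python3 -c "
from h import *
plan(.5585,-.2010,.074,94)"
```

```text
t: 23.3
position: [0.5576, -0.1989, 0.139]
orientation: [-179.8, 0.4, 4.4]
wrist_force: [-2.0, 0.7, -2.0]
finger_gap: 0.139
grip_force: 108.0
t: 24.1
position: [0.5604, -0.1995, 0.1422]
orientation: [-180.0, 0.0, 4.4]
wrist_force: [0.1, -0.6, -2.2]
finger_gap: 0.136
grip_force: 108.0
t 24.1 pos [ 0.5604 -0.1995  0.1422] shift [-0.002   0.0013  0.0682] turn 0.4 (j6 61) F [ 0.1 -0.6 -2.2] gap 0.136
```

```bash
python3 -m jog '[-0.002,0.0013,0.02,0.5,1, -0.002,0.0013,0.04,0.5,1, -0.002,0.0013,0.055,0.5,1, -0.002,0.0013,0.063,0.5,1, -0.002,0.0013,0.068,0.5,1, -0.002,0.0013,0.068,0.5,1, -0.002,0.0013,0.068,0.5,1, -0.002,0.0013,0.068,0.5,1]'
python3 -m jog '[0,0,0.003,0,1, 0,0,0.006,0,1, 0,0,0.009,0,1, 0,0,0.012,0,1, 0,0,0.015,0,1, 0,0,0.018,0,1, 0,0,0.02,0,1, 0,0,0.02,0,1]'
python3 -c "
from h import *
plan(.5585,-.2010,.074,94)"
python3 -m jog '[0,0,0.001,0,1, 0,0,0.001,0,1, 0,0,0.001,0,1, 0,0,0,0,1, 0,0,0,0,0.72, 0,0,0,0,0.65, 0,0,0,0,0.65, 0,0,0,0,0.65]'
python3 -m jog '[0,0,-0.02,0,0.65, 0,0,-0.04,0,0.65, 0,0,-0.08,0,0.65, 0,0,-0.12,0,0.6, 0,0,-0.12,0,0.5, 0,0,-0.12,0,0.5, 0,0,-0.12,0,0.5, 0,0,-0.12,0,0.5]'
python3 -c "
from h import *
c=cap('wrist'); i=c['img'][80:380,180:480,::-1]; cv2.imwrite('pics/w9.png',cv2.resize(i,None,fx=2,fy=2))
plan(.4259,.38,.2,11.7)"
```

```text
t: 24.9
position: [0.5591, -0.2014, 0.0752]
orientation: [179.9, -0.1, 3.9]
wrist_force: [1.0, -2.4, 0.4]
finger_gap: 0.136
grip_force: 108.4
t: 25.7
position: [0.5579, -0.2005, 0.0561]
orientation: [-179.9, 0.2, 3.9]
wrist_force: [-8.7, 1.1, 13.4]
finger_gap: 0.136
grip_force: 109.9
t 25.7 pos [ 0.5579 -0.2005  0.0561] shift [ 0.0005  0.0005 -0.0179] turn -0.1 (j6 61) F [-8.7  1.1 13.4] gap 0.136
t: 26.5
position: [0.5584, -0.2007, 0.0539]
orientation: [-180.0, 0.0, 3.9]
wrist_force: [-0.6, 0.6, -0.2]
finger_gap: 0.349
grip_force: 0.0
t: 27.3
position: [0.5574, -0.2005, 0.172]
orientation: [-179.9, 0.2, 3.9]
wrist_force: [1.2, 0.4, -0.8]
finger_gap: 0.499
grip_force: 0.0
t 27.4 pos [ 0.5575 -0.2005  0.1722] shift [-0.0917 -0.5882 -0.0265] turn 82.2 (j6 61) F [-0.2  0.2 -0.3] gap 0.498
```

View pics/w9.png

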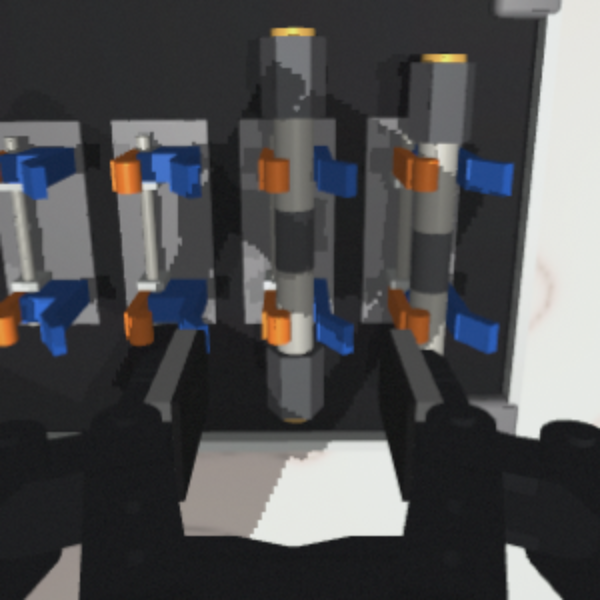

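Rod A is seated and centred between its forks (knurl at 294,242 in the crop), with both noses over it. Rod B at (431,262) is also held. Next is rod C.

```bash
python3 -m jog '[-0.007,-0.045,-0.02,-8,0.5, -0.014,-0.09,-0.03,-16,0.5, -0.021,-0.135,-0.03,-24,0.5, -0.028,-0.18,-0.03,-32,0.5, -0.035,-0.225,-0.03,-40,0.5, -0.042,-0.27,-0.03,-48,0.5, -0.049,-0.315,-0.03,-56,0.5, -0.056,-0.36,-0.03,-64,0.5]'
python3 -c "
from h import *
plan(.4259,.375,.105,11.7)"
```

```text
t: 28.15
position: [0.4769, 0.1559, 0.2033]
orientation: [-179.9, 0.0, 68.2]
wrist_force: [0.3, -0.0, -0.2]
finger_gap: 0.5
grip_force: 0.0
t 28.1 pos [0.4769 0.1559 0.2033] shift [ 0.1846 -0.1284  0.0983] turn -33.5 (j6 34) F [ 0.3 -0.  -0.2] gap 0.500
```

```bash
python3 -m jog '[0.035,-0.025,0,-8,0.5, 0.07,-0.05,0,-16,0.5, 0.105,-0.075,0,-24,0.5, 0.14,-0.1,0,-33,0.5, 0.185,-0.128,0,-33.5,0.5, 0.185,-0.128,0.04,-33.5,0.5, 0.185,-0.128,0.08,-33.5,0.5, 0.185,-0.128,0.098,-33.5,0.5]'
python3 -m jog '[0,0,0,0,0.5, 0,0,0,0,0.5, 0,0,0,0,0.5, 0,0,0,0,0.5, 0,0,0,0,0.5, 0,0,0,0,0.5, 0,0,0,0,0.5, 0,0,0,0,0.5]'
python3 m.py .4259 .38 11.7 pics/w10.png
```

```text
t: 28.95
position: [0.4259, 0.3727, 0.1007]
orientation: [-179.6, 0.2, 101.5]
wrist_force: [-0.0, 0.1, 0.1]
finger_gap: 0.495
grip_force: 0.0
t: 29.75
position: [0.429, 0.3739, 0.1064]
orientation: [180.0, -0.0, 101.4]
wrist_force: [-0.7, 0.0, 0.0]
finger_gap: 0.498
grip_force: 0.0
t 29.8 pos [0.429  0.3739 0.1064] shift [ 0.0066 -0.0018  0.0894] turn -0.3 (j6 24) F [-0.4 -0.2 -0.2] gap 0.499
expected px [[323.2 203.5]]
1435 [324.  112.1] [0.4137 0.4445 0.011 ]
3128 [324.3 230.8] [0.431  0.3588 0.011 ]
```

View pics/w10.png

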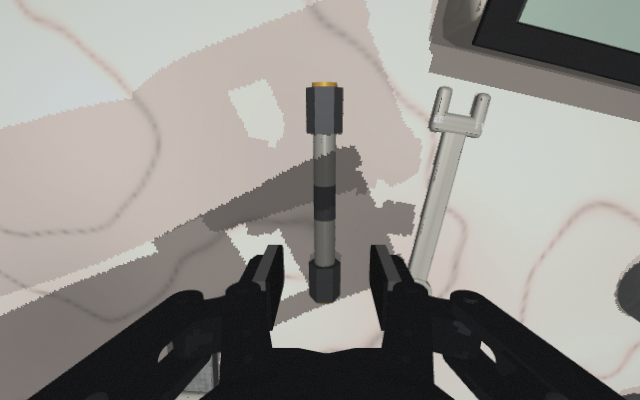

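Knurl C is at (324,203), as expected, and the fingers clear the spanner.

```bash
python3 -m jog '[0.006,-0.002,0.03,0,0.5, 0.006,-0.002,0.055,0,0.5, 0.006,-0.002,0.075,0,0.5, 0.006,-0.002,0.088,0,0.5, 0.006,-0.002,0.089,0,0.5, 0.006,-0.002,0.089,0,1, 0.006,-0.002,0.089,0,1, 0.006,-0.002,0.089,0,1]' 110
python3 -m jog '[0,0,0,0,1, 0,0,0,0,1, 0,0,-0.01,0,1, 0,0,-0.03,0,1, 0,0,-0.07,0,1, 0,0,-0.11,0,1, 0,0,-0.15,0,1, 0,0,-0.17,0,1]'
python3 -c "
from h import *
plan(.555,-.143,.14,94)"
```

```text
t: 30.6
position: [0.4268, 0.3801, 0.0191]
orientation: [179.9, -0.1, 101.4]
wrist_force: [-0.3, -0.4, 2.6]
finger_gap: 0.135
grip_force: 107.8
t: 31.4
position: [0.427, 0.3802, 0.1921]
orientation: [179.7, -0.2, 101.4]
wrist_force: [-0.2, 0.6, -2.4]
finger_gap: 0.135
grip_force: 108.0
t 31.4 pos [0.427  0.3802 0.1921] shift [-0.5384  0.0216  0.0508] turn -82.6 (j6 25) F [-0.2  0.6 -2.4] gap 0.135
```

```bash
python3 -m jog '[-0.035,0.001,0,8,1, -0.07,0.003,0,16,1, -0.11,0.004,0,24,1, -0.15,0.006,0,32,1, -0.19,0.008,0,40,1, -0.23,0.009,0,48,1, -0.27,0.011,0,56,1, -0.31,0.012,0,64,1]'
python3 -c "
from h import *
plan(.555,-.143,.14,94)"
```

```text
t: 32.2
position: [0.4987, 0.0763, 0.1874]
orientation: [180.0, -0.0, 37.1]
wrist_force: [-0.2, -0.1, -2.4]
finger_gap: 0.136
grip_force: 107.8
t 32.2 pos [0.4987 0.0763 0.1874] shift [-0.0873  0.2089  0.0474] turn 33.1 (j6 56) F [-0.2 -0.1 -2.4] gap 0.136
```

```bash
python3 -m jog '[-0.015,0.035,0,8,1, -0.03,0.07,0,16,1, -0.045,0.11,0,24,1, -0.065,0.155,0,32,1, -0.087,0.2,0,33,1, -0.087,0.208,0.02,33,1, -0.087,0.208,0.044,33,1, -0.087,0.208,0.044,33,1]'
python3 -m jog '[0,0,0,0,1, 0,0,0,0,1, 0,0,0,0,1, 0,0,0,0,1, 0,0,0,0,1, 0,0,0,0,1, 0,0,0,0,1, 0,0,0,0,1]'
python3 -c "
from h import *
plan(.555,-.1430,.074,94)"
```

```text
t: 33.0
position: [0.5533, -0.1399, 0.1391]
orientation: [-179.8, 0.4, 4.3]
wrist_force: [-1.1, 0.4, -3.0]
finger_gap: 0.137
grip_force: 108.1
t: 33.8
position: [0.5562, -0.1402, 0.1433]
orientation: [-180.0, 0.0, 4.4]
wrist_force: [0.6, -1.0, -1.7]
finger_gap: 0.14
grip_force: 108.1
t 33.8 pos [ 0.5562 -0.1402  0.1433] shift [-0.0014  0.0027  0.0693] turn 0.4 (j6 66) F [ 0.6 -1.  -1.7] gap 0.140
```

```bash
python3 -m jog '[-0.002,0.0027,0.02,0.5,1, -0.002,0.0027,0.04,0.5,1, -0.002,0.0027,0.055,0.5,1, -0.002,0.0027,0.063,0.5,1, -0.002,0.0027,0.069,0.5,1, -0.002,0.0027,0.069,0.5,1, -0.002,0.0027,0.069,0.5,1, -0.002,0.0027,0.069,0.5,1]'
python3 -m jog '[0,0,0.003,0,1, 0,0,0.006,0,1, 0,0,0.009,0,1, 0,0,0.012,0,1, 0,0,0.015,0,1, 0,0,0.018,0,1, 0,0,0.02,0,1, 0,0,0.02,0,1]'
python3 -c "
from h import *
plan(.555,-.143,.074,94)"
python3 -m jog '[0,0,0.001,0,1, 0,0,0.001,0,1, 0,0,0.001,0,1, 0,0,0,0,1, 0,0,0,0,0.72, 0,0,0,0,0.65, 0,0,0,0,0.65, 0,0,0,0,0.65]'
python3 -m jog '[0,0,-0.02,0,0.65, 0,0,-0.04,0,0.65, 0,0,-0.08,0,0.65, 0,0,-0.12,0,0.6, 0,0,-0.15,0,0.3, 0,0,-0.15,0,0, 0,0,-0.15,0,0, 0,0,-0.15,0,0]'
python3 -c "
from h import *
c=cap('wrist','pics/w11.png')
np.savez('pics/w11.npz',**{k:c[k] for k in('Rwc','o','mtx','dist_coeffs')})
plan(.459,.166,.2,130)"
```

```text
t: 34.6
position: [0.5551, -0.1435, 0.0753]
orientation: [179.9, -0.1, 3.9]
wrist_force: [0.3, -2.3, 0.2]
finger_gap: 0.14
grip_force: 108.2
t: 35.4
position: [0.5538, -0.1426, 0.0558]
orientation: [-179.9, 0.2, 3.9]
wrist_force: [-7.8, 0.3, 11.8]
finger_gap: 0.139
grip_force: 110.0
t 35.4 pos [ 0.5538 -0.1426  0.0558] shift [ 0.0011  0.0005 -0.0182] turn -0.1 (j6 66) F [-7.8  0.3 11.8] gap 0.139
t: 36.2
position: [0.5544, -0.1428, 0.054]
orientation: [-180.0, 0.0, 3.9]
wrist_force: [0.1, -0.0, -0.1]
finger_gap: 0.349
grip_force: 0.0
t: 37.0
position: [0.5536, -0.1427, 0.2024]
orientation: [-179.9, 0.2, 3.9]
wrist_force: [-0.2, 0.2, -0.2]
finger_gap: 1.001
grip_force: 0.0
t 37.0 pos [ 0.5534 -0.1426  0.202 ] shift [-0.0731 -0.3143  0.0028] turn -36.1 (j6 66) F [-0.3 -0.1 -0.1] gap 1.002
```

View pics/w11.png

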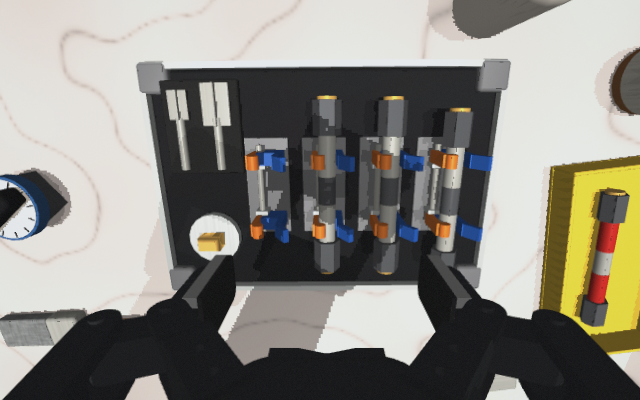

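All three rods are seated with noses closed over them: knurls at (326,191), (388,191) and (451,201). The post is at (211,241), the head at the left edge, and the bad rod in the bin. My 14 views are used up, so I'll work from numbers now. Moving over the head.

```bash
python3 - <<'E'
from h import *
c=dict(np.load('pics/w11.npz'))
print('knurls',ray(c,[[326,191],[388,191],[451,201]],.051).round(4).tolist())
c['img']=cv2.imread('pics/w11.png')[...,::-1].copy()
H=hsv(c);h,s,v=[H[...,i].astype(int) for i in range(3)]
roi=np.zeros(h.shape,bool);roi[210:272,180:250]=1
for a,ce,m in blobs((h>12)&(h<30)&(s>90)&roi): print('brass',a,ce,cv2.boundingRect(m.astype(np.uint8)))
m=roi&(v>110)
k=max(blobs(m),key=lambda b:b[0]);ct=max(cv2.findContours(k[2].astype(np.uint8),0,2)[0],key=cv2.contourArea)
el=cv2.fitEllipse(cv2.convexHull(ct));print('shoulder',el,ray(c,el[0],.022).round(4))
E
python3 -m jog '[-0.01,-0.04,0,-8,0, -0.02,-0.08,0,-16,0, -0.03,-0.12,0,-24,0, -0.04,-0.16,0,-32,0, -0.048,-0.2,0,-40,0, -0.056,-0.24,0,-48,0, -0.065,-0.28,0,-56,0, -0.073,-0.314,0,-64,0]'
python3 -m jog '[0,0,0,-8,0, 0,0,0,-16,0, 0,0,0,-24,0, 0,0,0,-32,0, 0,0,0,-40,0, 0,0,0,-45,0, 0,0,0,-45,0, 0,0,0,-45,0]'
cat > hd.py <<'E'
from h import *
c=cap('wrist','pics/h_%d.png'%int(sensors.observe()['t']*10))
H=hsv(c);h,s,v=[H[...,i].astype(int) for i in range(3)]
# dial: blue rim
for a,ce,m in blobs((h>98)&(h<128)&(s>110)&(v>40),150):
    P=ray(c,ce,.04)[0]
    hull=cv2.convexHull(np.argwhere(m)[:,::-1].astype(np.int32))
    el=cv2.fitEllipse(hull);print('blue',a,ce.round(1),'ell',np.round(el[0],1),np.round(el[1],1),ray(c,el[0],.036)[0].round(4))
for a,ce,m in blobs((s<40)&(v>120),100):
    P=ray(c,ce,.04)[0]
    if np.hypot(P[0]-.459,P[1]-.166)<.06: print('white',a,ce.round(1),P.round(4))
for a,ce,m in blobs((v<60),150):
    P=ray(c,ce,.064)[0]
    if a<8000 and np.hypot(P[0]-.459,P[1]-.166)<.09:
        r=cv2.minAreaRect(np.argwhere(m)[:,::-1].astype(np.float32));q=cv2.boxPoints(r);Q=ray(c,q,.064)
        print('dark',a,ce.round(1),P.round(4),np.round(r,1) if 0 else r)
        e=[Q[1]-Q[0],Q[2]-Q[1]];L=max(e,key=np.linalg.norm);print(' lens',[np.linalg.norm(i).round(4) for i in e],'dir',np.degrees(np.arctan2(L[1],L[0]))%180,'c',Q.mean(0).round(4))
plan(.459,.166,.2,23)
E
python3 hd.py
```

```text
knurls [[0.5547, -0.1411, 0.051], [0.5587, -0.1982, 0.051], [0.5531, -0.2584, 0.051]]
brass 444 [210.94144144 241.5       ] (198, 233, 27, 18)
shoulder ((214.02545166015625, 237.44924926757812), (45.45396423339844, 51.19651412963867), 116.92732238769531) [[ 0.4882 -0.0255  0.022 ]]
t: 37.85
position: [0.4585, 0.1668, 0.2025]
orientation: [-179.9, 0.1, 68.3]
wrist_force: [0.1, 0.1, 0.1]
finger_gap: 1.001
grip_force: 0.0
t: 38.65
position: [0.4596, 0.1651, 0.203]
orientation: [-179.9, -0.0, 112.8]
wrist_force: [-0.1, -0.0, 0.3]
finger_gap: 1.001
grip_force: 0.0
blue 432 [374.4 183.1] ell [380.1 194.8] [67.4 69.2] [0.5106 0.1805 0.036 ]
white 181391 [316.9 155.1] [0.4388 0.1929 0.04  ]
white 844 [362.9 202.6] [0.4975 0.1676 0.04  ]
dark 1386 [383.  199.8] [0.5076 0.1822 0.064 ] ((383.1999816894531, 199.6000213623047), (65.14291381835938, 22.76839828491211), 71.56504821777344)
 lens [np.float64(0.0195), np.float64(0.0608)] dir 133.78005921017444 c [0.5083 0.1818 0.064 ]
t 38.7 pos [0.4597 0.1651 0.2033] shift [ 0.0011 -0.0003  0.0033] turn -0.2 (j6 -9) F [-0.4 -0.5  0.7] gap 1.002
```

The wing was found at (0.508,0.182), direction 134°, and its size checks out at 20×61 mm. The head has been knocked about 5 cm since the start, so I'm moving over its new spot.

```bash
python3 -c "
from h import *
plan(.5085,.1818,.13,43.8)"
```

```text
t 38.7 pos [0.4597 0.1651 0.2033] shift [-0.0036  0.0515  0.0732] turn -21.0 (j6 -9) F [-0.4 -0.5  0.7] gap 1.002
```

```bash
python3 -m jog '[0,0.02,0.02,-7,0, -0.002,0.04,0.04,-14,0, -0.0035,0.0515,0.06,-21,0, -0.0035,0.0515,0.073,-21,0, -0.0035,0.0515,0.073,-21,0, -0.0035,0.0515,0.073,-21,0, -0.0035,0.0515,0.073,-21,0, -0.0035,0.0515,0.073,-21,0]' 80
sed -i 's/^plan.*/plan(.5085,.1818,.058,43.8)/; s/\.459/.5085/g; s/\.166/.1818/g' hd.py; python3 hd.py
```

```text
t: 39.5
position: [0.5094, 0.1822, 0.1327]
orientation: [179.9, 0.1, 133.9]
wrist_force: [-0.3, 0.7, 0.7]
finger_gap: 0.997
grip_force: 0.0
blue 721 [323.9 197.1] ell [324. 213.] [86.9 88.3] [0.5102 0.1804 0.036 ]
white 180325 [325.  162.4] [0.4837 0.2093 0.04  ]
white 1013 [297.7 220.3] [0.4991 0.1636 0.04  ]
white 634 [350. 229.] [0.5324 0.1858 0.04  ]
dark 164 [325.4 175. ] [0.4869 0.2063 0.064 ] ((327.3513488769531, 178.10809326171875), (69.35416412353516, 16.869932174682617), 5.792797088623047)
 lens [np.float64(0.011), np.float64(0.0443)] dir 37.98965595486332 c [0.4893 0.2058 0.064 ]
dark 2383 [323.9 221.2] [0.5079 0.183  0.064 ] ((324.1393737792969, 221.05508422851562), (29.188493728637695, 86.16219329833984), 1.005086064338684)
 lens [np.float64(0.0613), np.float64(0.0188)] dir 132.03767347933038 c [0.5088 0.1822 0.064 ]
t 39.5 pos [0.5094 0.1822 0.1326] shift [ 0.0004 -0.001   0.0746] turn 0.1 (j6 -30) F [0.4 0.6 0.6] gap 0.996
```

```bash
python3 -m jog '[0,-0.001,0.025,1,0.4, 0,-0.001,0.045,1,0.4, 0,-0.001,0.06,1,0.4, 0,-0.001,0.07,1,0.4, 0,-0.001,0.073,1,0.4, 0,-0.001,0.073,1,1, 0,-0.001,0.073,1,1, 0,-0.001,0.073,1,1]' 80
python3 -m jog '[0,0,0,0,1, 0,0,0,0,1, 0,0,-0.01,0,1, 0,0,-0.03,0,1, 0,0,-0.06,0,1, 0,0,-0.1,0,1, 0,0,-0.1,0,1, 0,0,-0.1,0,1]'
python3 -c "
from h import *
plan(.4882,-.0257,.15,4)"
```

```text
t: 40.35
position: [0.509, 0.1815, 0.0595]
orientation: [179.9, 0.1, 132.9]
wrist_force: [-0.4, -1.7, 4.3]
finger_gap: 0.213
grip_force: 79.6
t: 41.15
position: [0.5082, 0.1815, 0.1586]
orientation: [180.0, 0.0, 132.9]
wrist_force: [-1.1, 0.4, -5.3]
finger_gap: 0.213
grip_force: 78.9
t 41.1 pos [0.5082 0.1815 0.1586] shift [-0.1381 -0.1557  0.0085] turn 38.9 (j6 -29) F [-1.1  0.4 -5.3] gap 0.213
```

```bash
python3 -c "
from h import *
plan(.488,-.10,.17,4)"
```

```text
t 41.1 pos [0.5082 0.1815 0.1586] shift [-0.1924 -0.2064 -0.0115] turn 38.9 (j6 -29) F [-1.1  0.4 -5.3] gap 0.213
```

```bash
python3 -m jog '[-0.03,-0.03,-0.01,6,1, -0.06,-0.063,-0.012,12,1, -0.09,-0.095,-0.012,19,1, -0.12,-0.128,-0.012,26,1, -0.15,-0.16,-0.012,33,1, -0.175,-0.188,-0.012,39,1, -0.192,-0.206,-0.012,39,1, -0.192,-0.206,-0.012,39,1]'
python3 -m jog '[0,0,0,0,1, 0,0,0,0,1, 0,0,0,0,1, 0,0,0,0,1, 0,0,0,0,1, 0,0,0,0,1, 0,0,0,0,1, 0,0,0,0,1]'
cat > post.py <<'E'
from h import *
c=cap('wrist','pics/p_%d.png'%int(sensors.observe()['t']*10)); H=hsv(c);h,s,v=[H[...,i].astype(int) for i in range(3)]
p=proj(c,[[.488,-.0257,.022]])[0]; print('exp',p)
r=int(55); Y,X=np.mgrid[:400,:640]; roi=np.hypot(X-p[0],Y-p[1])<r
for a,ce,m in blobs((h>12)&(h<30)&(s>90)&roi,60):
    print('brass',a,ce.round(1),cv2.boundingRect(m.astype(np.uint8)),'@.044',ray(c,ce,.044)[0].round(4))
k=max(blobs(roi&(v>110),60),key=lambda b:b[0]);ct=max(cv2.findContours(k[2].astype(np.uint8),0,2)[0],key=cv2.contourArea)
el=cv2.fitEllipse(cv2.convexHull(ct));print('shoulder',el,ray(c,el[0],.022).round(4),cv2.boundingRect(ct))
plan(.4882,-.0257,.1,4)
E
python3 post.py
```

```text
t: 41.95
position: [0.486, -0.1016, 0.1672]
orientation: [-179.7, -0.1, 93.7]
wrist_force: [0.1, -0.3, -4.7]
finger_gap: 0.212
grip_force: 79.3
t: 42.75
position: [0.4882, -0.0994, 0.1704]
orientation: [180.0, 0.0, 93.9]
wrist_force: [0.6, 0.6, -5.2]
finger_gap: 0.211
grip_force: 79.3
exp [331.47925739 110.59000791]
brass 454 [330.6 109.6] (323, 96, 17, 28) @.044 [ 0.4869 -0.0251  0.044 ]
shoulder ((330.4823303222656, 109.24234008789062), (62.646915435791016, 65.11882781982422), 3.980501413345337) [[ 0.4871 -0.0247  0.022 ]] (299, 77, 64, 65)
t 42.8 pos [ 0.4882 -0.0995  0.1704] shift [0.0736 0.0051 0.0704] turn -0.1 (j6 -22) F [-0.6  0.5 -4. ] gap 0.212
```

```bash
python3 -m jog '[0.03,0.002,0,0,1, 0.06,0.004,0,0,1, 0.074,0.0045,0.01,0,1, 0.074,0.0045,0.04,0,1, 0.074,0.0045,0.06,0,1, 0.074,0.0045,0.06,0,1, 0.074,0.0045,0.06,0,1, 0.074,0.0045,0.06,0,1]'
python3 -m jog '[0,0,0,0,1, 0,0,0,0,1, 0,0,0,0,1, 0,0,0,0,1, 0,0,0,0,1, 0,0,0,0,1, 0,0,0,0,1, 0,0,0,0,1]'
python3 -c "
from h import *
plan(.4876,-.0253,.0815,4)"
```

```text
t: 43.6
position: [0.4886, -0.0258, 0.1117]
orientation: [179.9, 0.0, 93.9]
wrist_force: [0.5, 0.4, -4.0]
finger_gap: 0.213
grip_force: 79.2
t: 44.4
position: [0.4875, -0.0254, 0.1102]
orientation: [-180.0, -0.0, 93.9]
wrist_force: [-0.1, -1.2, -4.2]
finger_gap: 0.209
grip_force: 79.2
t 44.4 pos [ 0.4875 -0.0254  0.1102] shift [0.0001 0.0001 0.0287] turn -0.1 (j6 -13) F [-0.1 -1.2 -4.2] gap 0.209
```

Settled right above the post. I'm lowering in steps and watching the force.

```bash
python3 -m jog '[0,0,0.003,0,1, 0,0,0.006,0,1, 0,0,0.008,0,1, 0,0,0.01,0,1, 0,0,0.012,0,1, 0,0,0.012,0,1, 0,0,0.012,0,1, 0,0,0.012,0,1]'
python3 -c "
from h import *
plan(.4876,-.0253,.0815,4)
print(sensors.observe()['torque'])"
```

```text
t: 45.2
position: [0.4877, -0.0249, 0.0984]
orientation: [180.0, -0.1, 93.9]
wrist_force: [1.0, 4.8, -2.4]
finger_gap: 0.213
grip_force: 79.7
t 45.2 pos [ 0.4877 -0.0249  0.0984] shift [-0.0004 -0.0002  0.0169] turn -0.1 (j6 -13) F [ 1.   4.8 -2.4] gap 0.213
[ 0.98829404 -0.05636214 -0.00675496]
```

```bash
python3 -m jog '[0.001,0,0,0,1, 0.001,0,0.001,0,1, 0.001,0,0.002,0,1, 0.001,0,0.003,0,1, 0.001,0,0.004,0,1, 0.001,0,0.005,0,1, 0.001,0,0.005,0,1, 0.001,0,0.005,0,1]'
python3 -c "
from h import *
plan(.4876,-.0253,.0815,4)
print(sensors.observe()['torque'])"
```

```text
t: 46.0
position: [0.4873, -0.0243, 0.093]
orientation: [-180.0, -0.0, 93.9]
wrist_force: [0.2, 3.8, -4.3]
finger_gap: 0.213
grip_force: 79.5
t 46.0 pos [ 0.4873 -0.0243  0.093 ] shift [-0.0011  0.0003  0.0115] turn -0.1 (j6 -13) F [ 0.2  3.8 -4.3] gap 0.213
[ 0.82328757 -0.09149225 -0.03356842]
```

Past the taper with low force. Another 0.7 mm in +y, then down to the shoulder.

```bash
python3 -m jog '[0.0007,0,0,0,1, 0.0007,0,0.002,0,1, 0.0007,0,0.004,0,1, 0.0007,0,0.006,0,1, 0.0007,0,0.008,0,1, 0.0007,0,0.01,0,1, 0.0007,0,0.011,0,1, 0.0007,0,0.011,0,1]'
python3 -c "
from h import *
plan(.4876,-.0253,.0815,4)
print(sensors.observe()['torque'])"
```

```text
t: 46.8
position: [0.4872, -0.0238, 0.0819]
orientation: [-180.0, 0.0, 93.9]
wrist_force: [0.1, 0.6, -4.0]
finger_gap: 0.214
grip_force: 79.4
t 46.8 pos [ 0.4872 -0.0238  0.0819] shift [-0.0015  0.0003  0.0004] turn -0.1 (j6 -13) F [ 0.1  0.6 -4. ] gap 0.214
[ 0.10561172 -0.01853358  0.02676491]
```

```bash
python3 -m jog '[0,0,0.0005,0,1, 0,0,0.001,0,1, 0,0,0.0015,0,1, 0,0,0.002,0,1, 0,0,0.002,0,1, 0,0,0.002,0,1, 0,0,0.002,0,1, 0,0,0.002,0,1]'
python3 -c "
from h import *
plan(.4876,-.0253,.0815,4)"
```

```text
t: 47.6
position: [0.4876, -0.0238, 0.0816]
orientation: [-180.0, 0.0, 93.9]
wrist_force: [-4.9, 0.5, 5.5]
finger_gap: 0.214
grip_force: 80.7
t 47.6 pos [ 0.4876 -0.0238  0.0816] shift [-0.0015 -0.0001  0.0001] turn -0.1 (j6 -13) F [-4.9  0.5  5.5] gap 0.214
```

The force rose and z stopped at 0.0816, so the head is on the shoulder. Release, back off and check by numbers.

```bash
python3 -m jog '[0,0,-0.002,0,1, 0,0,-0.002,0,1, 0,0,-0.002,0,0.6, 0,0,-0.002,0,0.4, 0,0,-0.002,0,0.4, 0,0,-0.002,0,0.4, 0,0,-0.01,0,0.4, 0,0,-0.03,0,0.4]'
python3 -m jog '[0,0,-0.04,0,0.4, 0,0,-0.08,0,0.4, 0,0,-0.12,0,0.4, 0,0,-0.12,0,0.4, 0,0,-0.12,0,0.4, 0,0,-0.12,0,0.4, 0,0,-0.12,0,0.4, 0,0,-0.12,0,0.4]'
sed -i 's/\.5085/.4876/g; s/\.1818/-.0244/g; s/\.036)/.058)/; s/,\.064)/,.086)/g' hd.py; python3 hd.py
python3 - <<'E'
from h import *
c=cap('wrist'); H=hsv(c);h,s,v=[H[...,i].astype(int) for i in range(3)]
print('org');[print(a,ce.round(1),ray(c,ce,.057)[0].round(4)) for a,ce,_ in blobs((h>8)&(h<18)&(s>180)&(v>80),60)]
t=cap('top')
H=hsv(t);h,s,v=[H[...,i].astype(int) for i in range(3)]
print('red',[(a,ray(t,ce,.018)[0].round(3)) for a,ce,_ in blobs(((h<5)|(h>174))&(s>150)&(v>60),8)])
# leftover rods on bench: dark blobs on the bench left of tray
print('dark',[(a,ce.round(0).tolist()) for a,ce,_ in blobs((v<70)&(s<90),12) if 155<ce[0]<290 and 100<ce[1]<300])
E
```

```text
t: 48.4
position: [0.486, -0.0235, 0.1092]
orientation: [-179.8, -0.1, 93.9]
wrist_force: [0.7, -0.0, 0.1]
finger_gap: 0.599
grip_force: 0.0
t: 49.2
position: [0.4867, -0.0236, 0.2287]
orientation: [-179.8, -0.0, 93.9]
wrist_force: [-0.3, -0.7, 0.1]
finger_gap: 0.602
grip_force: 0.0
blue 488 [327.9 181.3] ell [327.1 190.4] [68.6 68.9] [ 0.4875 -0.0253  0.058 ]
blue 267 [405.8 250.6] ell [406.7 252.9] [13.1 41.3] [ 0.5754 -0.0869  0.058 ]
blue 308 [348.6 260.8] ell [348.4 258.6] [11.9 59.8] [ 0.515  -0.0976  0.058 ]
blue 238 [348.4 311.6] ell [348.5 312.9] [11.2 40. ] [ 0.521  -0.1642  0.058 ]
blue 212 [ 63.7 335. ] ell [ 63.8 335. ] [12.9 23.9] [ 0.1914 -0.2204  0.058 ]
white 162082 [313.4 146.8] [0.471  0.0143 0.04  ]
white 855 [307.8 191.5] [ 0.4677 -0.0324  0.04  ]
white 775 [346.7 191.7] [ 0.5084 -0.0298  0.04  ]
t 49.2 pos [ 0.4869 -0.0236  0.229 ] shift [-0.001   0.0011  0.171 ] turn -39.9 (j6 -13) F [-1.   0.3  0.5] gap 0.599
org
249 [408.4 235.8] [ 0.5752 -0.0682  0.057 ]
226 [348.3 236.9] [ 0.5131 -0.0736  0.057 ]
165 [347.7 284.2] [ 0.5173 -0.1288  0.057 ]
150 [347.2 331.9] [ 0.5223 -0.1906  0.057 ]
red [(167, array([ 1.012, -0.524,  0.018])), (167, array([ 1.011, -0.389,  0.018])), (47, array([ 0.782, -0.303,  0.018])), (20, array([ 0.521, -0.457,  0.018])), (20, array([ 0.453, -0.468,  0.018]))]
dark [(15, [215.0, 114.0]), (19, [237.0, 142.0]), (23, [195.0, 159.0])]
```

```bash
python3 -c "
from plant import arm
print(arm.job_done())"
```

```text
the job is handed in; nothing more can be done
None
```

I handed the job in at about 49 s: by my last camera and force checks, all three good rods are clipped, the head is home on its post and the red-banded rod lies flat in the bin; the hand-in call gave no pass or fail.

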